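# Refill the red pot of the counter carousel and present it

### The job

Using the scoop, scoop wooden balls from the green tray and tip at least two of them into the red pot on the turntable, without touching the balls with the fingers or spilling any onto the counter. Then stand the scoop upright on the counter and let go of it; only then turn the turntable until the red pot faces front, over the yellow tab, and finish while still gripping the turntable, holding it still there. Leave the other goods on the counter alone.

Things in the scene. Friction and masses are not known exactly. Their poses are not given: they have to be found in the camera images.
- scoop: Aluminium scoop, stands on its flat bottom. Pan 75 long (x) x 70 wide (y), floor 2.5 thick, side walls 3 thick to height 32.5 but none along the front 22 (flat tongue), back wall to 38.5, open at the lip (-x). Blue upright handle at the back: centre x = +47.5, 20 deep (x) x 14 wide (y), from the bottom up to 150. Origin: centre of the pan's underside; z up when standing. 120 g
- scoop_lip (a point): middle of the front edge of the scoop's underside (scoop frame x = -37.5, y = 0, z = 0); axes as the scoop
- scoop_handle (a point): point on the handle's centre line to grip it, 125 above the scoop's underside; pinch across the 14 width, along the scoop's y axis
- tray: Fixed green tray of balls, outer 240 (x) x 92 (y); origin: underside, z up. Flat floor at height 15, inside y = -42 to 42, x = -75 to 116; side and +x walls to height 57. At the -x end a ramp rises outward at 45 degrees from x = -75 to 42 above the floor. Balls start at x = -76 to -12, the +x part is free; the scoop pushed lip-first along the floor to the ramp takes the rear balls into the pan
- slope_foot (a point): middle of the line where the tray's flat floor meets the ramp, at floor height (tray frame x = -75, y = 0, z = 15); axes as the tray
- stand: Fixed base of the turntable, black disc with a yellow tab that marks the front. Origin on the turning axis at counter height; the stand's +x axis points to the front, along the yellow tab, whose upturned end is 185 from the axis and 35 high
- carousel (a joint): angle of the turntable in rad, positive counter-clockwise from above; 0 (or any multiple of 2 pi) = the red pot faces front, over the yellow tab. It can turn either way from its start for more than a full turn; friction about 0.1 N m, stays where it is left
- marked_pot (a point): middle of the inner floor of the open red pot, 95 from the turning axis, 50 above the counter. Pot fixed to the turntable, inner diameter 78 at floor, 86 at rim, rim 120 above the counter. Three white pots full of stock (closed tops, 117 high) at 90, 180, 270 degrees from it, same radius. Grey turntable disc 300 diameter, top 45 above the counter
- front_mark (a point): the place where the middle of the red pot belongs when it faces front: 95 from the turning axis in the direction of the yellow tab, 50 above the counter
- knob (a point): middle of the round black knob on the turning axis, 165 above the counter; the knob is fixed to the turntable (turns with it), 44 diameter, from 145 to 185 above the counter, on a 26 diameter steel post. Can be gripped from above at any yaw
- ball0: wooden ball, 24 diameter, 12 g, origin at its centre; rolls freely
- ball1: wooden ball, 24 diameter, 12 g, origin at its centre; rolls freely
- ball2: wooden ball, 24 diameter, 12 g, origin at its centre; rolls freely
- ball3: wooden ball, 24 diameter, 12 g, origin at its centre; rolls freely
- ball4: wooden ball, 24 diameter, 12 g, origin at its centre; rolls freely
- spray_can: bystander: green can, diameter 52, height 170; origin at its underside
- glue_bottle: bystander: yellow bottle, diameter 48, height 150; origin at its underside
- filler_jar: bystander: white jar with blue cap, diameter 76, height 70; origin at its underside
- screwdriver: bystander: orange-handled screwdriver lying down
- hammer: bystander: wooden-handled hammer lying down
- bulb_box: bystander: blue carton 70 x 70 x 110 high; origin at its underside
- screw_box: bystander: brown carton 100 x 60 x 45 high; origin at its underside
Mind the look-alikes: they are no part of the job. There is more than one size of the scoop; the job needs the middle-sized.

How it is judged (in metres and radians):
On the way, in this order (a step that is already met when the one before it is completed fails the run):
1. at least two balls lie in the red pot ((((horizontal distance between ball0 and marked_pot below 0.04 m and height (world z) of ball0 between 0.05 and 0.118 m) and (horizontal distance between ball1 and marked_pot below 0.04 m and height (world z) of ball1 between 0.05 and 0.118 m)) or ((horizontal distance between ball0 and marked_pot below 0.04 m and height (world z) of ball0 between 0.05 and 0.118 m) and (horizontal distance between ball2 and marked_pot below 0.04 m and height (world z) of ball2 between 0.05 and 0.118 m)) or ((horizontal distance between ball0 and marked_pot below 0.04 m and height (world z) of ball0 between 0.05 and 0.118 m) and (horizontal distance between ball3 and marked_pot below 0.04 m and height (world z) of ball3 between 0.05 and 0.118 m)) or ((horizontal distance between ball0 and marked_pot below 0.04 m and height (world z) of ball0 between 0.05 and 0.118 m) and (horizontal distance between ball4 and marked_pot below 0.04 m and height (world z) of ball4 between 0.05 and 0.118 m)) or ((horizontal distance between ball1 and marked_pot below 0.04 m and height (world z) of ball1 between 0.05 and 0.118 m) and (horizontal distance between ball2 and marked_pot below 0.04 m and height (world z) of ball2 between 0.05 and 0.118 m)) or ((horizontal distance between ball1 and marked_pot below 0.04 m and height (world z) of ball1 between 0.05 and 0.118 m) and (horizontal distance between ball3 and marked_pot below 0.04 m and height (world z) of ball3 between 0.05 and 0.118 m)) or ((horizontal distance between ball1 and marked_pot below 0.04 m and height (world z) of ball1 between 0.05 and 0.118 m) and (horizontal distance between ball4 and marked_pot below 0.04 m and height (world z) of ball4 between 0.05 and 0.118 m)) or ((horizontal distance between ball2 and marked_pot below 0.04 m and height (world z) of ball2 between 0.05 and 0.118 m) and (horizontal distance between ball3 and marked_pot below 0.04 m and height (world z) of ball3 between 0.05 and 0.118 m)) or ((horizontal distance between ball2 and marked_pot below 0.04 m and height (world z) of ball2 between 0.05 and 0.118 m) and (horizontal distance between ball4 and marked_pot below 0.04 m and height (world z) of ball4 between 0.05 and 0.118 m)) or ((horizontal distance between ball3 and marked_pot below 0.04 m and height (world z) of ball3 between 0.05 and 0.118 m) and (horizontal distance between ball4 and marked_pot below 0.04 m and height (world z) of ball4 between 0.05 and 0.118 m)))), for 0.2 s.
2. the scoop stands upright on the counter, let go (height (world z) of scoop between -0.006 and 0.006 m and angle between scoop's own z axis and vertical below 0.12 rad and linear speed of scoop below 0.03 m/s and contact force between each of the arm, the fingers and scoop below 0.05 N), for 0.2 s.
3. the red pot faces front with the fingers on the turntable (horizontal distance between marked_pot and front_mark below 0.014 m and contact force between the fingers and carousel above 1 N), for 0.2 s.
At the end, for the whole second after the job is handed in: At least two balls in the red pot, none on the counter or floor; scoop upright (within 7 degrees) on the counter, untouched; red pot within 14 mm (8 degrees) of the front mark, turntable still (under 0.05 rad/s), fingers on it with over 1 N (all of step 2 and all of step 3 and (((horizontal distance between ball0 and marked_pot below 0.04 m and height (world z) of ball0 between 0.05 and 0.118 m) and (horizontal distance between ball1 and marked_pot below 0.04 m and height (world z) of ball1 between 0.05 and 0.118 m)) or ((horizontal distance between ball0 and marked_pot below 0.04 m and height (world z) of ball0 between 0.05 and 0.118 m) and (horizontal distance between ball2 and marked_pot below 0.04 m and height (world z) of ball2 between 0.05 and 0.118 m)) or ((horizontal distance between ball0 and marked_pot below 0.04 m and height (world z) of ball0 between 0.05 and 0.118 m) and (horizontal distance between ball3 and marked_pot below 0.04 m and height (world z) of ball3 between 0.05 and 0.118 m)) or ((horizontal distance between ball0 and marked_pot below 0.04 m and height (world z) of ball0 between 0.05 and 0.118 m) and (horizontal distance between ball4 and marked_pot below 0.04 m and height (world z) of ball4 between 0.05 and 0.118 m)) or ((horizontal distance between ball1 and marked_pot below 0.04 m and height (world z) of ball1 between 0.05 and 0.118 m) and (horizontal distance between ball2 and marked_pot below 0.04 m and height (world z) of ball2 between 0.05 and 0.118 m)) or ((horizontal distance between ball1 and marked_pot below 0.04 m and height (world z) of ball1 between 0.05 and 0.118 m) and (horizontal distance between ball3 and marked_pot below 0.04 m and height (world z) of ball3 between 0.05 and 0.118 m)) or ((horizontal distance between ball1 and marked_pot below 0.04 m and height (world z) of ball1 between 0.05 and 0.118 m) and (horizontal distance between ball4 and marked_pot below 0.04 m and height (world z) of ball4 between 0.05 and 0.118 m)) or ((horizontal distance between ball2 and marked_pot below 0.04 m and height (world z) of ball2 between 0.05 and 0.118 m) and (horizontal distance between ball3 and marked_pot below 0.04 m and height (world z) of ball3 between 0.05 and 0.118 m)) or ((horizontal distance between ball2 and marked_pot below 0.04 m and height (world z) of ball2 between 0.05 and 0.118 m) and (horizontal distance between ball4 and marked_pot below 0.04 m and height (world z) of ball4 between 0.05 and 0.118 m)) or ((horizontal distance between ball3 and marked_pot below 0.04 m and height (world z) of ball3 between 0.05 and 0.118 m) and (horizontal distance between ball4 and marked_pot below 0.04 m and height (world z) of ball4 between 0.05 and 0.118 m))) and height (world z) of each of ball0, ball1, ball2, ball3, ball4 above 0.0138 m and velocity of joint carousel between -0.05 and 0.05 rad/s); the arm keeps its last pose, push and grip.
It fails at once if the fingers handle a ball (contact force between the fingers and ball0 above 0.5 N or contact force between the fingers and ball1 above 0.5 N or contact force between the fingers and ball2 above 0.5 N or contact force between the fingers and ball3 above 0.5 N or contact force between the fingers and ball4 above 0.5 N).
It fails at once if a bystander is moved by more than 30 mm (distance of any of spray_can, glue_bottle, filler_jar, screwdriver, hammer, bulb_box, screw_box from where it was at the start of the episode above 0.03 m).
It also fails if it takes over 72 s, if anything falls off the work surface, if the arm or the gripper's body presses on something with over 40 N, if the wrist force passes 120 N, or if a joint passes its speed limit or range.

### The arm

A 6-joint arm with a two-finger parallel gripper is mounted at the origin on the work surface. World frame = base frame: x ahead of the robot, y to its left, z up, the work surface at z = 0. Lengths are in m, angles in degrees, forces in N, time in s.
With the tool pointing down it reaches from about 0.375 to 0.975 m from the base axis. Payload 3.8 kg.
Tool frame: the origin (TCP) lies at the very end of the fingers, on their centre line; the grasp point (between the pads) lies bot.grip_point_offset behind it (bot.grip_point_offset is the distance from the TCP to the grasp point, in m); z points along the fingers, y is the direction in which the jaws open and shut (so a half turn about z gives the same grasp; the last joint's range is limited). The gripper opens to 85 mm and grips with 20 to 120 N. Pads are 22 mm wide; open, the fingers measure 114 mm over their backs; the gripper's body (76 mm by 85 mm) begins 54 mm behind the grasp point. The pads swing forward as they close: fully open they stand 13 mm farther back than shut.
Start: joints at [-65.311, 15.12, 91.902, -0, 72.978, -2.114], TCP at [0.304, -0.602, 0.231] pointing down, gripper open.
Joint ranges: [-150.88, 150.88], [-54.13, 125.18], [17.81, 147.31], [-75.09, 255.09], [0, 152.58], [-146.25, 146.25]. Speed limits (degrees/s): [147.25, 147.25, 180, 180, 180, 180].

### API

Orientations are given as [roll, pitch, yaw] about the fixed x, y, z axes, in that order (R = Rz(yaw) Ry(pitch) Rx(roll)).
In Python, from plant import status, viewer, bot gives the robot as it stands. The module is installed in compiled form; this text tells all that it offers.
- The arm moves only by the tool send_rows, never from a script. Its argument "steps" is a list of rows, each an object of numbers: "dx", "dy", "dz": the shift along the tool's x, y, z in mm; "spin": the turn about the tool's z in degrees. In form: [{"dx": .., "dy": .., "dz": .., "spin": ..}, ...]. A call has 1 to 20 rows; each row is the pose to reach, as a shift and turn from the pose commanded when the call began, along the tool's axes at that moment; what a row does not reach only later rows make up. A row lasts 1/10 s, in which the tool goes at most 50 mm and 8.59 degrees, less where a joint would pass 70% of its speed; a pose out of reach is approached as far as the arm can. A call with a gripper value outside its range is refused whole. "claw" is the closure, from 0 (fully open) to 1 (shut), set as the call begins (left out, the last holds). The fingers move at their own pace and stop on an object; "newtons" is the grip in N (left out, the last holds). Time passes only in rows, so rows that repeat a pose let the fingers close. It gives the time, the measured TCP pose, the force and the opening at its end, in the units of the state.
- status.read_state(): the state, without advancing time (a new reading comes with each control period).
- viewer.snapshot(name): name is "scene" or "top" or "wrist"; returns the picture (384x512x3 uint8, red, green, blue); there is no depth.
- viewer.camera_info(name): a dict with "fx", "fy", "cx", "cy" (pixels), "R" (3x3) and "t" (3): a world point X has camera coordinates R X + t; the wrist camera has in their place "T_tool_cam" (4x4, takes a point from camera to tool coordinates, whose origin is the TCP and whose axes are the flange's). Camera axes: x right, y down, z forward; pixel columns grow to the right and rows downward; lengths in m; the calibration is good to about 2 mm. A picture is of the moment at which its call begins: read the wrist's pose just before it. camera_info takes no time and is no camera call.
- bot.job_done(): hands the job in, once; it reports no verdict.
The state is a dict: "time": time; "qpos": joint angles; "dq": joint speeds; "tau": joint torques, N m; "eef_pos": TCP position; "eef_rot": TCP orientation; "force": force on the tool from outside, world axes, zero at the start; "moment": the same for the moment, N m; "width": finger opening in m.
Only numpy, scipy, OpenCV 4.12 (cv2) and the standard library are available. Lean on these libraries where they do the work, as an engineer would, in place of code of your own. Each camera call takes 0.05 s, during which the arm holds its last target.

## Working session

There is one attempt and no reset: what is moved stays moved. The work goes in short steps, Python scripts to look and compute and a tool call to move; the robot and the scene stay as the last step left them, time stands still between calls to the robot, and variables do not carry over. Pictures are saved under pics/ and viewed, and the job is handed in when it is done.

Besides the shell and the picture viewer there is one more tool, called as name(argument=value, ...), one argument or row to a line, values as JSON. send_rows: Moves the arm, as the interface text tells. Its arguments: {"type":"object","properties":{"steps":{"type":"array","items":{"type":"object","properties":{"dx":{"type":"number"},"dy":{"type":"number"},"dz":{"type":"number"},"spin":{"type":"number"}}}},"claw":{"type":"number"},"newtons":{"type":"number"}},"required":["steps"]}

```bash
mkdir -p pics; ls; python3 - <<'E'
from plant import status, viewer, bot
import cv2,json
s=status.read_state();print(s)
print(bot.grip_point_offset)
for n in("scene","top","wrist"):
    im=viewer.snapshot(n); cv2.imwrite(f"pics/{n}0.png",im[:,:,::-1]); print(n,viewer.camera_info(n))
E
```

```text
pics
{'time': 0.0, 'qpos': array([-6.53118579e+01,  1.51688594e+01,  9.19813266e+01,  1.05264359e-03,
        7.29770551e+01, -2.11495451e+00]), 'dq': array([-0.048455  , -0.0086874 , -0.06874337,  0.0697482 , -0.06083059,
       -0.02063   ]), 'tau': array([ 8.49490716e-04, -5.15106869e+01, -3.67315185e+01, -2.52783548e-04,
        1.29845389e-02,  1.55794720e-05]), 'eef_pos': array([ 0.30406641, -0.60181856,  0.22996486]), 'eef_rot': array([-1.79872883e+02, -5.70091946e-03,  2.68027810e+01]), 'force': array([0.49354928, 0.0687816 , 0.2464871 ]), 'moment': array([ 0.02076702, -0.00486064, -0.01389296]), 'width': 0.0853627202143389}
0.0187
scene {'fx': 488.0324047294202, 'fy': 488.0324047294202, 'cx': 246.88016782352207, 'cy': 190.57377484082403, 'R': array([[ 0.7933127 ,  0.60855962, -0.01761128],
       [ 0.40873858, -0.5538206 , -0.72540714],
       [-0.45120698,  0.56827628, -0.68809471]]), 't': array([-0.4247962 , -0.12738122,  1.99871334])}
top {'fx': 375.57380100799213, 'fy': 375.57380100799213, 'cx': 256.87397624701384, 'cy': 192.9809457430593, 'R': array([[ 0.01938299, -0.99966248,  0.01729805],
       [-0.98585689, -0.02199018, -0.16614036],
       [ 0.16646468, -0.0138331 , -0.98595038]]), 't': array([-0.02939911,  0.56857025,  1.52243853])}
wrist {'fx': 299.72159440555504, 'fy': 299.72159440555504, 'cx': 256.06083342460397, 'cy': 192.38055327867212, 'T_tool_cam': array([[ 2.16087836e-04, -9.60374326e-01, -2.78713306e-01,
         7.22557616e-02],
       [ 9.99999089e-01, -1.63747562e-04,  1.33953631e-03,
         5.11052359e-04],
       [-1.33209490e-03, -2.78713342e-01,  9.60373416e-01,
        -1.42805139e-01],
       [ 0.00000000e+00,  0.00000000e+00,  0.00000000e+00,
         1.00000000e+00]])}
```

View pics/scene0.png

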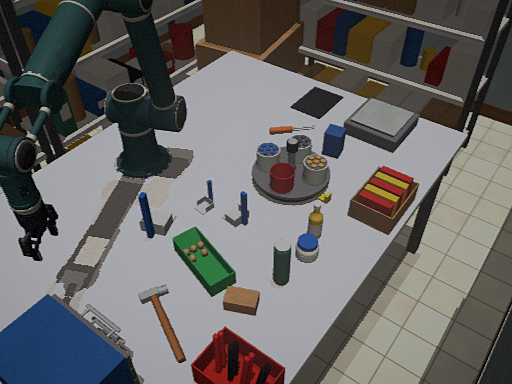

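View pics/top0.png

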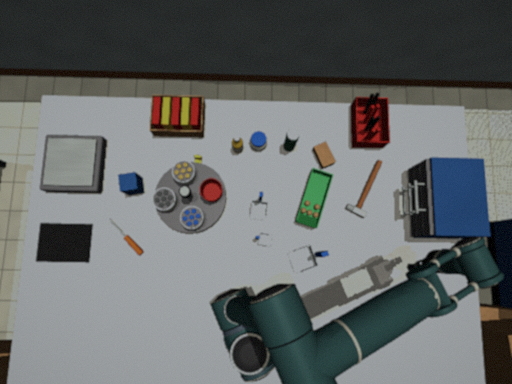

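View pics/wrist0.png

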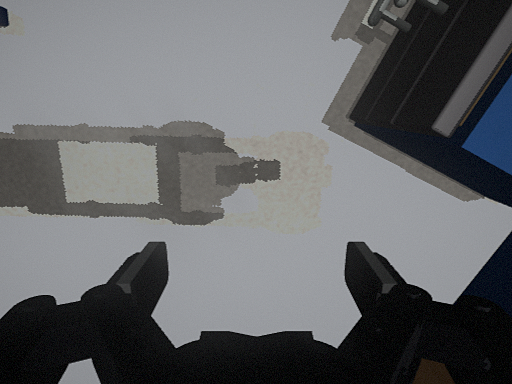

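```bash
cat > h.py <<'E'
import numpy as np, cv2
from plant import status, viewer, bot
from scipy.spatial.transform import Rotation as Ro
def cam(n,st=None):
    c=viewer.camera_info(n); K=(c['fx'],c['fy'],c['cx'],c['cy'])
    if n!='wrist': return K,np.array(c['R']),np.array(c['t'])
    st=st or status.read_state(); T=np.array(c['T_tool_cam'])
    Rt=Ro.from_euler('xyz',st['eef_rot'],degrees=True).as_matrix()
    Rc=Rt@T[:3,:3]; p=Rt@T[:3,3]+st['eef_pos']
    return K,Rc.T,-Rc.T@p
def ray(C,u,v):
    K,R,t=C; d=np.array([(u-K[2])/K[0],(v-K[3])/K[1],1]); return -R.T@t, R.T@d
def onz(C,u,v,z):
    o,d=ray(C,u,v); return o+d*(z-o[2])/d[2]
def proj(C,X):
    K,R,t=C; x=R@np.array(X)+t; return np.array([K[0]*x[0]/x[2]+K[2],K[1]*x[1]/x[2]+K[3]])
def tri(rays):
    A=np.zeros((3,3));b=np.zeros(3)
    for o,d in rays:
        d=d/np.linalg.norm(d);P=np.eye(3)-np.outer(d,d);A+=P;b+=P@o
    x=np.linalg.solve(A,b); return x,[np.linalg.norm(np.cross(x-o,d/np.linalg.norm(d))) for o,d in rays]
def snap(n,f):
    im=viewer.snapshot(n)[:,:,::-1].copy(); cv2.imwrite('pics/'+f+'.png',im); return im
E
python3 - <<'E'
import cv2
a=cv2.imread('pics/scene0.png')[130:320,120:350];cv2.imwrite('pics/s_c.png',cv2.resize(a,None,fx=3.4,fy=3.1,interpolation=cv2.INTER_CUBIC)[:600,:800])
a=cv2.imread('pics/top0.png')[140:290,140:340];cv2.imwrite('pics/t_c.png',cv2.resize(a,None,fx=4,fy=4,interpolation=cv2.INTER_CUBIC))
E
```

```text
(no output)
```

View pics/s_c.png

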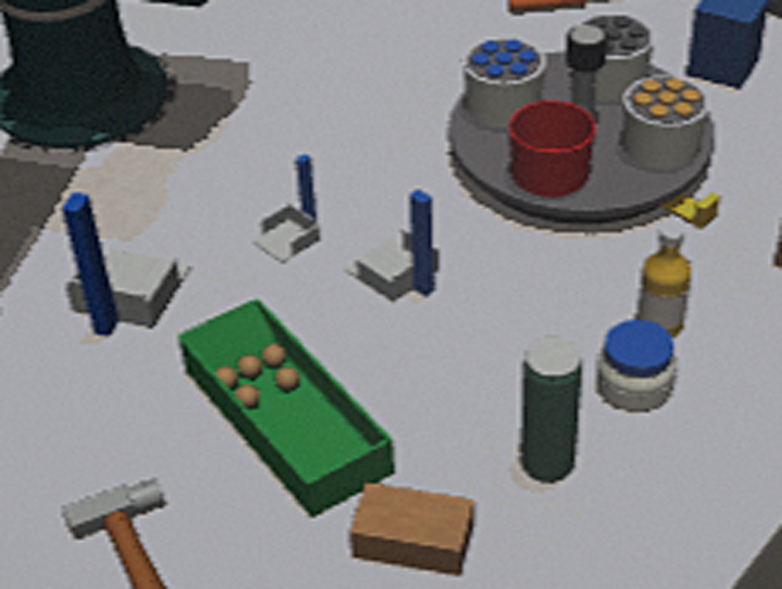

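View pics/t_c.png

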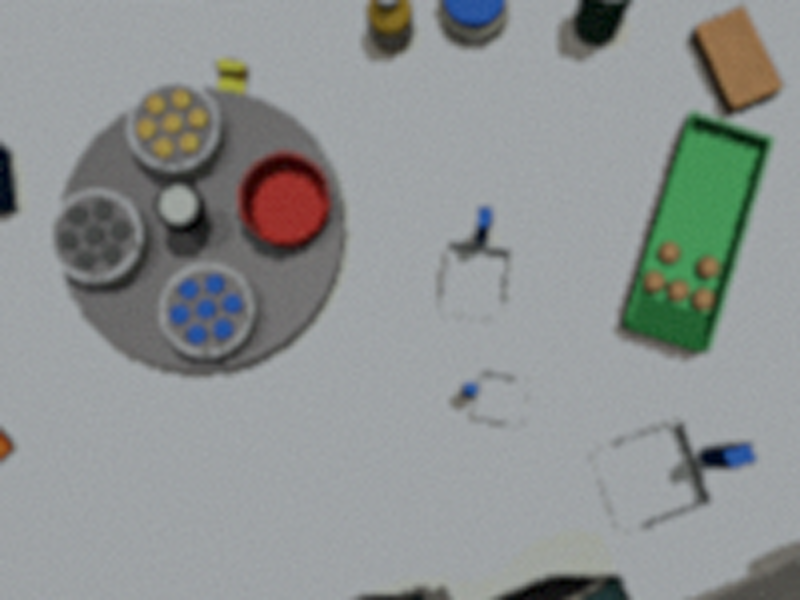

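```bash
python3 - <<'E'
from h import *
S=cam('scene');T=cam('top')
s=lambda x,y:(120+x/3.4,130+y/3.1); t=lambda x,y:(140+x/4,140+y/4)
P={'large htop':(s(78,200),t(740,453)),'mid htop':(s(421,196),t(485,216)),'small htop':(s(304,159),t(469,388)),
'knob top':(s(587,35),t(180,205)),'redpot rim c':(s(552,122),t(285,200)),'tray ne corner':(s(390,443),t(770,140)),'tray se':(s(312,490),t(692,117)),
'tray -x a':(s(258,303),t(622,328)),'tray -x b':(s(182,338),t(710,350))}
for k,(a,b) in P.items():
    x,e=tri([ray(S,*a),ray(T,*b)]);print(k,x.round(3),np.round(e,4))
for n,u in {'stand tab':t(232,85)}.items(): print(n,onz(T,*u,0.02))
for n,u in {'mid lip L':t(438,312),'lip R':t(500,320),'back L':t(448,245),'back R':t(510,250)}.items(): print(n,onz(T,*u,0.03 if 'back' in n else 0))
E
```

```text
large htop [ 0.325 -0.27   0.196] [0.0017 0.0017]
mid htop [ 0.55  -0.033  0.146] [0.0011 0.0011]
small htop [ 0.384 -0.021  0.102] [0.0009 0.0009]
knob top [0.548 0.259 0.182] [0.0016 0.0016]
redpot rim c [0.567 0.167 0.12 ] [0.0029 0.0029]
tray ne corner [ 0.673 -0.301  0.088] [0.039 0.039]
tray se [ 0.662 -0.288  0.004] [0.0363 0.0363]
tray -x a [ 0.453 -0.179  0.041] [0.0016 0.0016]
tray -x b [ 0.432 -0.268  0.051] [0.003 0.003]
stand tab [0.70662222 0.23820858 0.02      ]
mid lip L [0.4683486  0.01110174 0.        ]
lip R [ 0.4612013  -0.05509576  0.        ]
back L [0.53629245 0.0020471  0.03      ]
back R [ 0.53240343 -0.06335141  0.03      ]
```

send_rows(
  steps=[
    {"dx": 20,"dy": -15,"dz": -20,"spin": -8},
    {"dx": 45,"dy": -34,"dz": -40,"spin": -16},
    {"dx": 70,"dy": -53,"dz": -60,"spin": -24},
    {"dx": 95,"dy": -72,"dz": -80,"spin": -32},
    {"dx": 120,"dy": -91,"dz": -100,"spin": -40},
    {"dx": 145,"dy": -110,"dz": -120,"spin": -48},
    {"dx": 170,"dy": -130,"dz": -140,"spin": -57},
    {"dx": 195,"dy": -150,"dz": -160,"spin": -65},
    {"dx": 220,"dy": -170,"dz": -170,"spin": -73},
    {"dx": 245,"dy": -190,"dz": -170,"spin": -82},
    {"dx": 270,"dy": -210,"dz": -170,"spin": -90},
    {"dx": 295,"dy": -230,"dz": -170,"spin": -98},
    {"dx": 320,"dy": -250,"dz": -170,"spin": -107},
    {"dx": 345,"dy": -268,"dz": -170,"spin": -115},
    {"dx": 370,"dy": -285,"dz": -170,"spin": -124},
    {"dx": 390,"dy": -300,"dz": -170,"spin": -132},
    {"dx": 405,"dy": -312,"dz": -170,"spin": -140},
    {"dx": 413,"dy": -319,"dz": -170,"spin": -148},
    {"dx": 413,"dy": -319,"dz": -170,"spin": -153},
    {"dx": 413,"dy": -319,"dz": -170,"spin": -153},
  ],
  claw=0,
)

```text
time: 2.15
eef_pos: [0.5291, -0.131, 0.4008]
eef_rot: [180.0, -0.0, 179.9]
force: [0.5, -0.6, -0.6]
width: 0.0855
```

```bash
python3 - <<'E'
from h import *
s=status.read_state();print(s['time'],s['eef_pos'],s['eef_rot'],s['qpos']);np.save('stA.npy',s,allow_pickle=True)
a=snap('wrist','wA');snap('top','tA');snap('scene','sA')
cv2.imwrite('pics/wA2.png',cv2.resize(a,(800,600),interpolation=cv2.INTER_CUBIC))
E
```

```text
2.15 [ 0.52913095 -0.13097648  0.40084261] [ 1.79990473e+02 -4.42851614e-02  1.79868721e+02] [-1.65190623e+01 -2.37323573e+00  9.37312529e+01 -3.35508882e-03
  8.86871569e+01 -1.06387702e+02]
```

View pics/wA2.png

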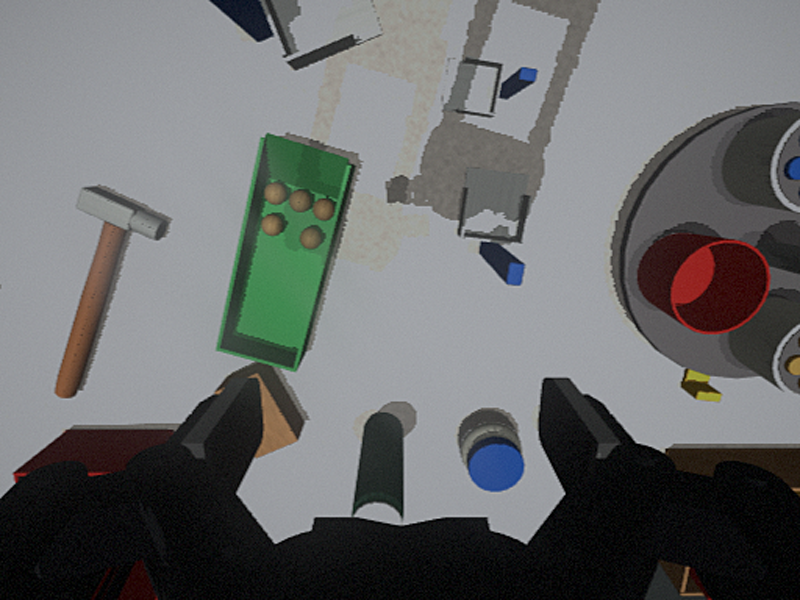

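```bash
python3 - <<'E'
from h import *
st=np.load('stA.npy',allow_pickle=True).item()
W=cam('wrist',st);T=cam('top');S=cam('scene')
f=1.5625
def w(x,y,z): return onz(W,x/f,y/f,z)
for n,p in {'ramp L':(267,134),'ramp R':(357,158),'xL':(217,350),'xR':(298,370)}.items(): print(n,w(*p,0.057).round(4))
im=cv2.imread('pics/wA.png');hsv=cv2.cvtColor(im,cv2.COLOR_BGR2HSV)
g=cv2.inRange(hsv,(50,120,40),(75,255,255));c=max(cv2.findContours(g,0,2)[0],key=cv2.contourArea)
print('tray rect',cv2.minAreaRect(c), (cv2.approxPolyDP(c,4,True)[:,0]*f).tolist())
b=cv2.inRange(hsv,(105,150,90),(125,255,255));
for c in cv2.findContours(b,0,2)[0]:
    if cv2.contourArea(c)>20: print('blue',cv2.contourArea(c),cv2.minAreaRect(c))
r=cv2.inRange(hsv,(0,150,60),(8,255,255))|cv2.inRange(hsv,(172,150,60),(180,255,255))
for c in cv2.findContours(r,0,2)[0]:
    if cv2.contourArea(c)>200: print('red',cv2.contourArea(c),cv2.boundingRect(c))
# scoop pixels
for n,p in {'lipL':(468,166),'lipR':(530,172)}.items(): print(n,w(*p,0.0).round(4))
for n,p in {'bL':(459,234),'bR':(522,242)}.items(): print(n,w(*p,0.0385).round(4))
cv2.imwrite('pics/c1.png',cv2.resize(im[90:190,280:350],None,fx=6,fy=6,interpolation=cv2.INTER_CUBIC))
cv2.imwrite('pics/c2.png',cv2.resize(im[75:245,130:240],None,fx=3.5,fy=3.5,interpolation=cv2.INTER_CUBIC))
E
```

```text
ramp L [ 0.4305 -0.2617  0.057 ]
ramp R [ 0.4532 -0.174   0.057 ]
xL [ 0.658 -0.336  0.057]
xR [ 0.6824 -0.2471  0.057 ]
tray rect ((178.35296630859375, 189.5882568359375), (45.59669494628906, 87.31282043457031), 14.03624439239502) [[260.9375, 231.25], [292.1875, 273.4375], [282.8125, 282.8125], [284.375, 271.875], [254.6875, 253.125], [239.0625, 323.4375], [248.4375, 326.5625], [240.625, 329.6875], [293.75, 345.3125], [295.3125, 365.625], [229.6875, 351.5625], [293.75, 370.3125], [307.8125, 312.5], [287.5, 279.6875], [293.75, 275.0], [317.1875, 289.0625], [318.75, 259.375], [298.4375, 243.75], [298.4375, 231.25], [295.3125, 239.0625], [287.5, 228.125], [276.5625, 235.9375]]
blue 784.0 ((317.0, 298.5), (29.0, 34.0), 90.0)
blue 99.5 ((329.3077087402344, 174.9615478515625), (8.825225830078125, 13.532012939453125), 11.309932708740234)
blue 62.5 ((508.0, 107.5), (13.0, 6.0), 90.0)
blue 61.0 ((337.5, 47.0), (8.0, 9.0), 90.0)
red 2933.5 (429, 153, 64, 61)
lipL [ 0.4612 -0.0555  0.    ]
lipR [0.4678 0.0141 0.    ]
bL [ 0.5316 -0.0678  0.0385]
bR [0.5404 0.0007 0.0385]
```

View pics/c1.png

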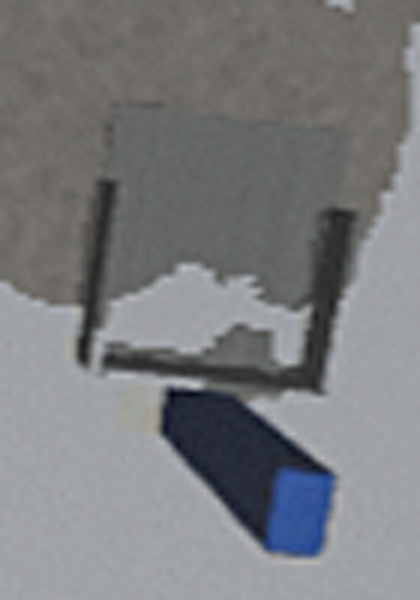

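View pics/c2.png

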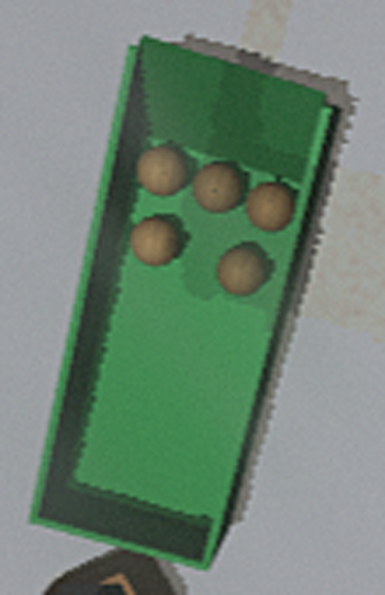

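send_rows(
  steps=[
    {"dx": -3,"dy": 20,"dz": 25,"spin": 2},
    {"dx": -6,"dy": 45,"dz": 60,"spin": 4},
    {"dx": -10,"dy": 70,"dz": 100,"spin": 6},
    {"dx": -15,"dy": 90,"dz": 140,"spin": 7},
    {"dx": -20,"dy": 98,"dz": 170,"spin": 7},
    {"dx": -20,"dy": 98,"dz": 180,"spin": 7},
    {"dx": -20,"dy": 98,"dz": 180,"spin": 7},
  ],
)

```text
time: 3.0
eef_pos: [0.5482, -0.0339, 0.2196]
eef_rot: [-180.0, -0.2, 172.8]
force: [-0.5, -0.4, -0.2]
width: 0.0853
```

```bash
python3 - <<'E'
from h import *
s=status.read_state();print(s['time'],s['eef_pos'],s['eef_rot'],s['qpos']);np.save('stB.npy',s,allow_pickle=True)
a=snap('wrist','wB')
cv2.imwrite('pics/wB2.png',cv2.resize(a,(800,600),interpolation=cv2.INTER_CUBIC))
st=np.load('stA.npy',allow_pickle=True).item();WA=cam('wrist',st);WB=cam('wrist',s)
hsv=cv2.cvtColor(a,cv2.COLOR_BGR2HSV)
b=cv2.inRange(hsv,(105,150,120),(125,255,255))
for c in cv2.findContours(b,0,2)[0]:
    if cv2.contourArea(c)>20: r=cv2.minAreaRect(c);print('blue',cv2.contourArea(c),r,onz(WB,*r[0],.15))
print(onz(WA,329.3,175,.15))
E
```

```text
3.0 [ 0.54819633 -0.03387395  0.21955469] [-179.97420737   -0.2231559   172.76559258] [-6.12071879e+00  2.11752306e+00  1.08015215e+02 -2.28139399e-02
  7.00908784e+01 -8.88785509e+01]
[ 0.5499047  -0.03256936  0.15      ]
```

View pics/wB2.png

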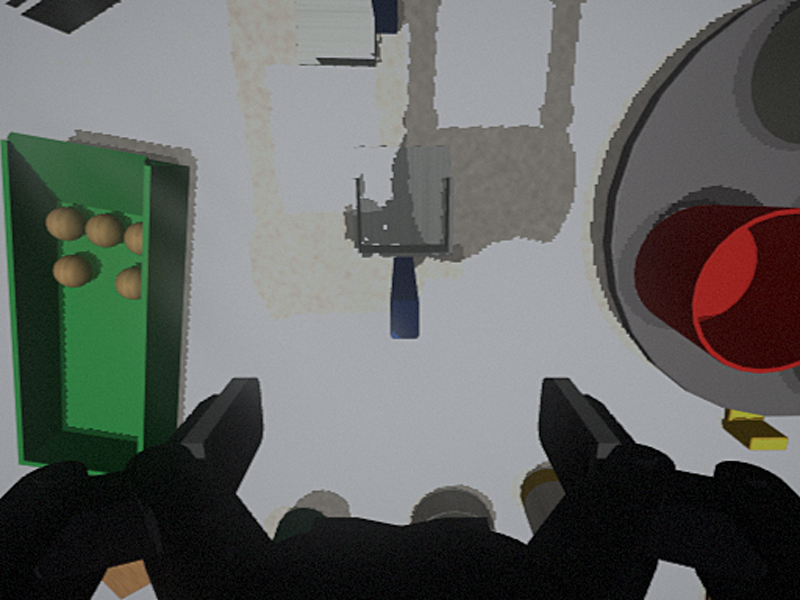

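```bash
python3 - <<'E'
from h import *
a=cv2.imread('pics/wB.png');cv2.imwrite('pics/c3.png',cv2.resize(a[155:230,220:300],None,fx=7,fy=7,interpolation=cv2.INTER_CUBIC)[:600])
s=np.load('stB.npy',allow_pickle=True).item();WB=cam('wrist',s)
hsv=cv2.cvtColor(a,cv2.COLOR_BGR2HSV); 
for v in range(180,222,3): print(v,hsv[v,258].tolist(), a[v,246:272,0].tolist())
E
```

```text
180 [111, 73, 56] [162, 163, 167, 172, 139, 53, 50, 54, 58, 54, 58, 58, 56, 50, 55, 54, 48, 54, 51, 36, 119, 169, 161, 156, 154, 163]
183 [116, 96, 56] [161, 164, 167, 170, 132, 44, 53, 57, 58, 56, 59, 54, 56, 56, 59, 52, 55, 54, 54, 49, 67, 131, 159, 155, 163, 176]
186 [112, 94, 60] [157, 160, 163, 155, 104, 50, 59, 59, 57, 57, 59, 57, 60, 57, 56, 55, 57, 56, 55, 58, 55, 122, 168, 173, 174, 172]
189 [113, 73, 59] [157, 160, 167, 142, 75, 51, 59, 59, 60, 60, 57, 57, 59, 57, 55, 55, 56, 58, 58, 52, 50, 111, 167, 176, 174, 172]
192 [112, 96, 72] [158, 158, 165, 135, 64, 62, 68, 68, 68, 64, 67, 67, 72, 64, 70, 64, 66, 68, 66, 65, 59, 77, 146, 179, 173, 172]
195 [112, 105, 78] [166, 170, 174, 141, 57, 73, 75, 76, 74, 76, 76, 72, 78, 73, 76, 74, 76, 72, 73, 73, 70, 66, 135, 179, 174, 174]
198 [112, 104, 76] [157, 158, 168, 136, 59, 73, 76, 83, 78, 77, 79, 77, 76, 76, 73, 73, 76, 74, 77, 69, 71, 67, 137, 182, 172, 173]
201 [110, 109, 75] [175, 173, 179, 147, 69, 75, 80, 80, 79, 79, 78, 74, 75, 72, 79, 74, 74, 72, 75, 75, 70, 64, 136, 182, 171, 171]
204 [113, 88, 78] [168, 174, 177, 148, 77, 78, 81, 83, 81, 79, 79, 81, 78, 78, 77, 75, 75, 76, 75, 75, 70, 66, 135, 183, 173, 175]
207 [114, 86, 80] [172, 172, 179, 149, 75, 78, 82, 80, 84, 84, 84, 78, 80, 76, 77, 79, 82, 75, 74, 78, 72, 66, 135, 179, 175, 172]
210 [112, 77, 83] [170, 173, 174, 148, 84, 80, 86, 86, 86, 82, 85, 81, 83, 76, 80, 80, 78, 79, 75, 77, 65, 68, 135, 182, 175, 172]
213 [112, 66, 85] [169, 173, 174, 144, 101, 135, 123, 88, 86, 82, 82, 84, 85, 77, 80, 79, 76, 80, 77, 75, 73, 69, 134, 180, 169, 173]
216 [109, 40, 90] [168, 169, 171, 175, 160, 131, 124, 124, 127, 123, 118, 109, 90, 91, 89, 89, 92, 89, 88, 90, 107, 151, 180, 170, 175, 173]
219 [111, 10, 171] [173, 169, 173, 171, 172, 171, 171, 172, 169, 172, 170, 171, 171, 173, 171, 172, 173, 172, 171, 170, 172, 171, 175, 172, 173, 173]
```

View pics/c3.png

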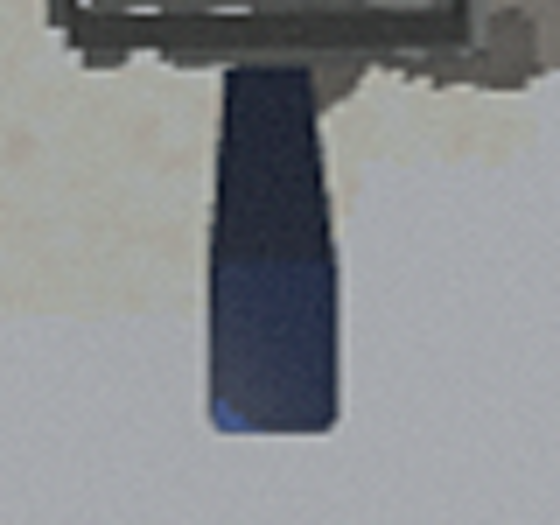

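```bash
python3 - <<'E'
from h import *
s=np.load('stB.npy',allow_pickle=True).item();WB=cam('wrist',s);WA=cam('wrist',np.load('stA.npy',allow_pickle=True).item())
print(onz(WB,258.9,204.7,.15),tri([ray(WB,258.9,204.7),ray(WA,329.3,175)]))
f=1.5625
a,b=onz(WB,357/f,248/f,.0385),onz(WB,450/f,250/f,.0385);print(a,b,np.degrees(np.arctan2(*(b-a)[:2][::-1]))-90)
a,b=onz(WB,353/f,147/f,.0),onz(WB,450/f,146/f,.0);print(a,b,np.degrees(np.arctan2(*(b-a)[:2][::-1]))-90)
E
```

```text
[ 0.55032784 -0.03184092  0.15      ] (array([ 0.55061481, -0.03199863,  0.1481938 ]), [np.float64(0.0003088595381494466), np.float64(0.0003088595381494616)])
[ 0.53054274 -0.06197895  0.0385    ] [0.5400773  0.00223336 0.0385    ] -8.445855330584152
[ 0.46201634 -0.05802542  0.        ] [0.47030294 0.01289652 0.        ] -6.664290032158306
```

send_rows(
  steps=[
    {"dx": -2,"dy": 2,"dz": 30},
    {"dx": -2,"dy": 2,"dz": 70},
    {"dx": -2,"dy": 2,"dz": 100},
    {"dx": -2,"dy": 2,"dz": 112},
    {"dx": -2,"dy": 2,"dz": 112},
  ],
)

```text
schema error: expected keys dx, dy, dz, spin
```

send_rows(
  steps=[
    {"dx": 0},
    {"dx": 0},
    {"dx": 0},
    {"dx": 0},
    {"dx": 0},
    {"dx": 0},
    {"dx": 0},
  ],
  claw=1,
  newtons=60,
)

```text
schema error: expected keys dx, dy, dz, spin
```

```bash
python3 - <<'E'
from h import *
s=status.read_state();print(s['time'],s['eef_pos'],s['eef_rot'],s['width'])
a=snap('wrist','wC')
cv2.imwrite('pics/wC2.png',cv2.resize(a,(800,600),interpolation=cv2.INTER_CUBIC))
E
```

```text
3.05 [ 0.54948255 -0.03424294  0.2216225 ] [-1.79979603e+02 -2.13640971e-02  1.72745639e+02] 0.08489785644131168
```

View pics/wC2.png

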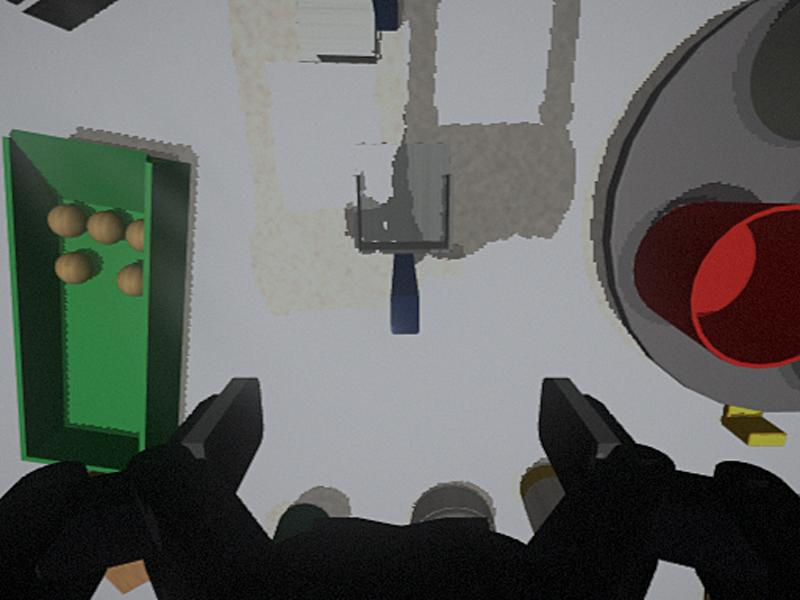

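send_rows(
  steps=[
    {"dx": -1,"dy": 2,"dz": 30,"spin": 0},
    {"dx": -1,"dy": 2,"dz": 70,"spin": 0},
    {"dx": -1,"dy": 2,"dz": 100,"spin": 0},
    {"dx": -1,"dy": 2,"dz": 114,"spin": 0},
    {"dx": -1,"dy": 2,"dz": 114,"spin": 0},
  ],
)

```text
time: 3.6
eef_pos: [0.5503, -0.0323, 0.1069]
eef_rot: [-180.0, -0.1, 172.7]
force: [-1.3, 0.2, 0.3]
width: 0.0856
```

send_rows(
  steps=[
    {"dx": 0,"dy": 0,"dz": 0,"spin": 0},
    {"dx": 0,"dy": 0,"dz": 0,"spin": 0},
    {"dx": 0,"dy": 0,"dz": 0,"spin": 0},
    {"dx": 0,"dy": 0,"dz": 0,"spin": 0},
    {"dx": 0,"dy": 0,"dz": 0,"spin": 0},
    {"dx": 0,"dy": 0,"dz": 0,"spin": 0},
  ],
  claw=1,
  newtons=60,
)

```text
time: 4.2
eef_pos: [0.5514, -0.0319, 0.1081]
eef_rot: [-180.0, 0.1, 172.8]
force: [-0.2, 0.1, 2.9]
width: 0.0138
```

```bash
python3 - <<'E'
from h import *
s=status.read_state();print(s['time'],s['eef_pos'],s['eef_rot'],s['width'],s['force'])
a=snap('wrist','wC')
cv2.imwrite('pics/wC2.png',cv2.resize(a,(800,600),interpolation=cv2.INTER_CUBIC))
E
```

```text
4.2 [ 0.55136908 -0.03191576  0.10807897] [-1.79985523e+02  8.76589891e-02  1.72813541e+02] 0.013754632687724967 [-0.23500881  0.06899475  2.93353089]
```

View pics/wC2.png

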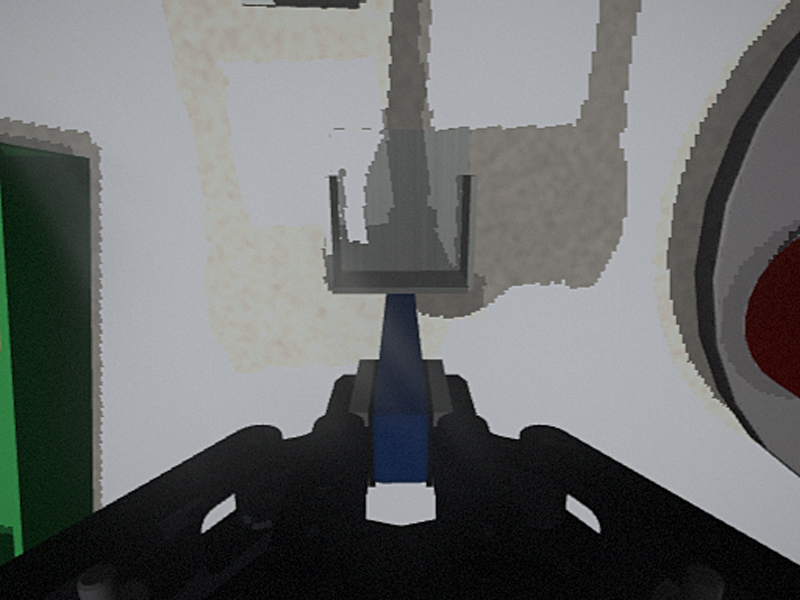

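```bash
python3 - <<'E'
from h import *
T=cam('top');S=cam('scene')
t=lambda x,y:(140+x/4,140+y/4);s=lambda x,y:(120+x/3.4,130+y/3.1)
print('can',tri([ray(T,290.5,136),ray(S,*s(553,355))]))
print('can base',onz(S,*s(548,468),0)); print('can top T',onz(T,292,136,.17))
print('screwbox',onz(T,*t(735,60),.045))
print('jar',onz(T,*t(473,5),.07))
E
python3 -c "
import cv2;a=cv2.imread('pics/top0.png')[100:190,210:350];cv2.imwrite('pics/c4.png',cv2.resize(a,None,fx=5,fy=5))"
```

```text
can (array([ 0.7848216 , -0.14577132,  0.15626177]), [np.float64(0.00023206249346523932), np.float64(0.00023206249346513768)])
can base [ 0.79578902 -0.1605413   0.        ]
can top T [ 0.78024109 -0.15043983  0.17      ]
screwbox [ 0.74053013 -0.3002488   0.045     ]
jar [ 0.78674658 -0.01875089  0.07      ]
```

View pics/c4.png

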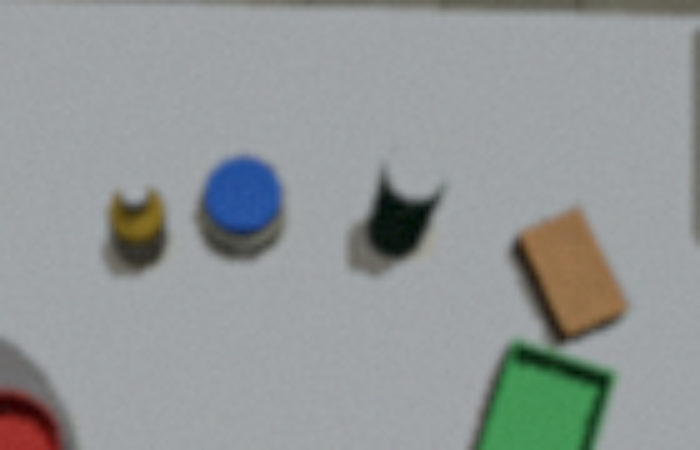

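send_rows(
  steps=[
    {"dx": 0,"dy": 0,"dz": -10,"spin": 0},
    {"dx": 0,"dy": 0,"dz": -35,"spin": 0},
    {"dx": 0,"dy": -5,"dz": -65,"spin": 0},
    {"dx": -10,"dy": -20,"dz": -90,"spin": 1},
    {"dx": -25,"dy": -45,"dz": -95,"spin": 2},
    {"dx": -40,"dy": -75,"dz": -95,"spin": 4},
    {"dx": -55,"dy": -105,"dz": -95,"spin": 5},
    {"dx": -70,"dy": -135,"dz": -95,"spin": 6},
    {"dx": -85,"dy": -165,"dz": -95,"spin": 8},
    {"dx": -100,"dy": -195,"dz": -95,"spin": 10},
    {"dx": -115,"dy": -220,"dz": -95,"spin": 10},
    {"dx": -124,"dy": -236,"dz": -95,"spin": 10},
    {"dx": -124,"dy": -236,"dz": -95,"spin": 10},
    {"dx": -124,"dy": -236,"dz": -95,"spin": 10},
  ],
)

```text
time: 5.65
eef_pos: [0.6437, -0.2811, 0.2017]
eef_rot: [179.9, -0.1, 162.8]
force: [-0.1, -0.2, -0.8]
width: 0.0133
```

```bash
python3 - <<'E'
from h import *
s=status.read_state();print(s['time'],s['eef_pos'],s['eef_rot'],s['width'],s['force']);np.save('stD.npy',s,allow_pickle=True)
a=snap('wrist','wD');snap('top','tD')
cv2.imwrite('pics/wD2.png',cv2.resize(a,(800,600),interpolation=cv2.INTER_CUBIC))
E
```

```text
5.65 [ 0.64365124 -0.28106639  0.20169507] [ 1.79947626e+02 -1.01596414e-01  1.62758259e+02] 0.013265359339231939 [-0.08787278 -0.21710418 -0.83324637]
```

View pics/wD2.png

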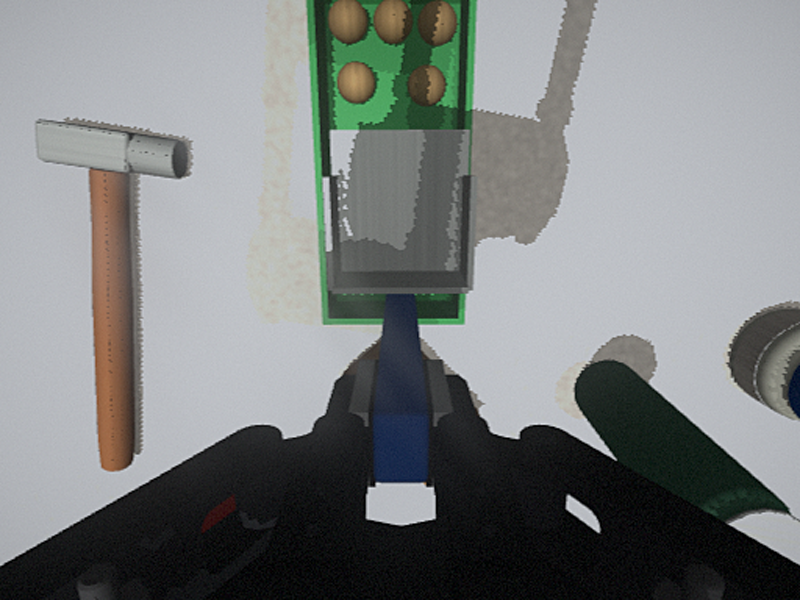

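```bash
python3 - <<'E'
from h import *
s=np.load('stD.npy',allow_pickle=True).item();W=cam('wrist',s);f=1.5625
w=lambda x,y,z:onz(W,x/f,y/f,z)
A,B,C,D=[w(*p,.057) for p in ((307,0),(323,323),(477,0),(464,323))]
for p in (A,B,C,D): print(p.round(4))
ang=lambda a,b:np.degrees(np.arctan2(*(b-a)[:2][::-1]))
print(ang(A,B),ang(C,D),ang(B,D)-90, np.linalg.norm(B-D), np.linalg.norm(A-C))
m=(B+D)/2; print('mid end',m)
cv2.imwrite('pics/c5.png',cv2.resize(cv2.imread('pics/wD.png')[0:220,185:315],None,fx=2.7*1.5,fy=2.7,interpolation=cv2.INTER_CUBIC))
E
```

```text
[ 0.4812 -0.2827  0.057 ]
[ 0.6569 -0.3369  0.057 ]
[ 0.5084 -0.1951  0.057 ]
[ 0.6839 -0.2497  0.057 ]
-17.153153257153686 -17.24843812440355 -17.221597135602295 0.09138745139854443 0.09169321181885108
mid end [ 0.6703943  -0.29329594  0.057     ]
```

View pics/c5.png

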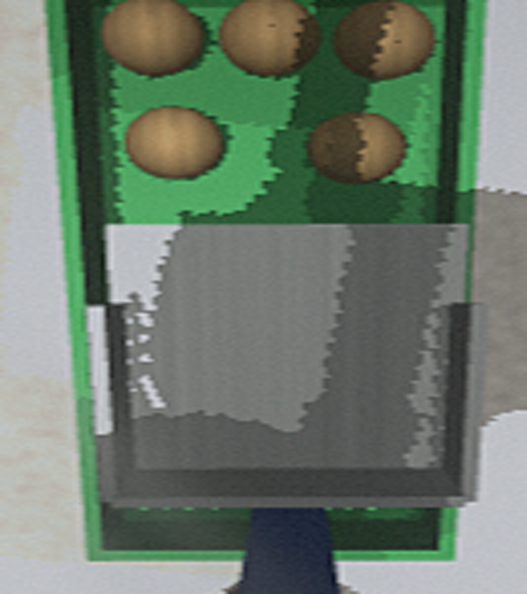

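send_rows(
  steps=[
    {"dx": -4,"dy": -4,"dz": 10,"spin": 0},
    {"dx": -5,"dy": -4,"dz": 25,"spin": 0},
    {"dx": -5,"dy": -4,"dz": 45,"spin": 0},
    {"dx": -5,"dy": -4,"dz": 60,"spin": 0},
    {"dx": -5,"dy": -4,"dz": 70,"spin": 0},
    {"dx": -5,"dy": -4,"dz": 74,"spin": 0},
    {"dx": -5,"dy": -4,"dz": 76,"spin": 0},
    {"dx": -5,"dy": -4,"dz": 76,"spin": 0},
  ],
)

```text
time: 6.55
eef_pos: [0.6481, -0.2868, 0.1266]
eef_rot: [-180.0, 0.0, 162.8]
force: [0.0, 0.3, -1.1]
width: 0.0133
```

```bash
python3 - <<'E'
from h import *
s=status.read_state();print(s['time'],s['eef_pos'],s['eef_rot'],s['width'],s['force'],s['moment']);np.save('stE.npy',s,allow_pickle=True)
a=snap('wrist','wE')
cv2.imwrite('pics/wE2.png',cv2.resize(a,(800,600),interpolation=cv2.INTER_CUBIC))
s=status.read_state();print(s['time'],s['eef_pos'],s['force'])
E
```

```text
6.55 [ 0.64810519 -0.28682337  0.12660178] [-1.79994843e+02  3.60146956e-02  1.62804450e+02] 0.013250485827350328 [ 0.01420774  0.30070276 -1.13396895] [-0.01202339 -0.04387588  0.00350891]
6.6 [ 0.648346   -0.2869858   0.12713427] [ 0.17312184  0.61903185 -0.72257449]
```

View pics/wE2.png

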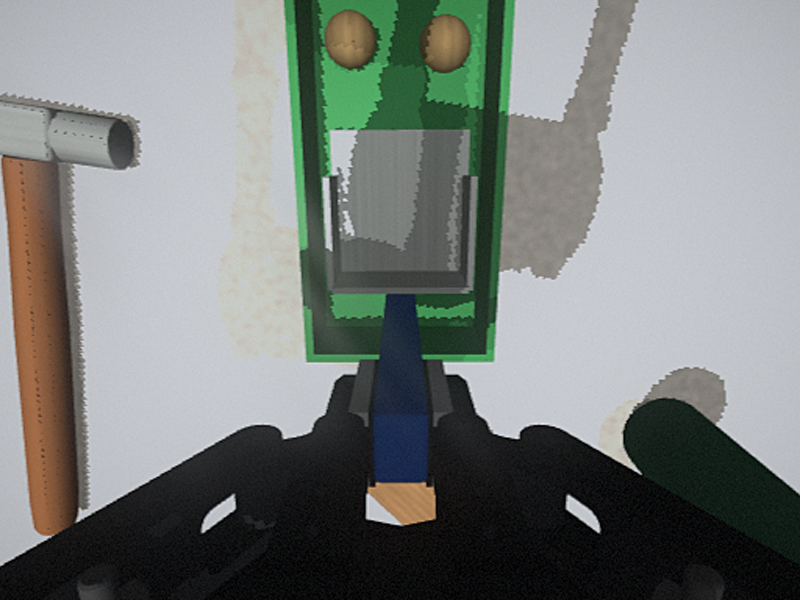

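send_rows(
  steps=[
    {"dx": 0,"dy": 0,"dz": 2,"spin": 0},
    {"dx": 0,"dy": 0,"dz": 4,"spin": 0},
    {"dx": 0,"dy": 0,"dz": 4.5,"spin": 0},
    {"dx": 0,"dy": 0,"dz": 4.5,"spin": 0},
  ],
)

```text
time: 7.0
eef_pos: [0.6485, -0.2872, 0.1231]
eef_rot: [-180.0, 0.1, 162.8]
force: [0.3, -1.2, 3.4]
width: 0.0133
```

```bash
python3 - <<'E'
from h import *
s=status.read_state();print(s['time'],s['eef_pos'],s['eef_rot'],s['width'],s['force'],s['moment'])
E
```

```text
7.0 [ 0.64850863 -0.28718073  0.12307527] [-1.79975366e+02  1.18920444e-01  1.62801188e+02] 0.013321065640490097 [ 0.31689148 -1.21149211  3.44283879] [0.06874066 0.02190434 0.01135422]
```

send_rows(
  steps=[
    {"dx": 3,"dy": 0,"dz": 0,"spin": 0},
    {"dx": 8,"dy": 0,"dz": 0,"spin": 0},
    {"dx": 13,"dy": 0,"dz": 0,"spin": 0},
    {"dx": 18,"dy": 0,"dz": 0,"spin": 0},
    {"dx": 23,"dy": 0,"dz": 0,"spin": 0},
    {"dx": 28,"dy": 0,"dz": 0,"spin": 0},
    {"dx": 33,"dy": 0,"dz": 0,"spin": 0},
    {"dx": 38,"dy": 0,"dz": 0,"spin": 0},
    {"dx": 43,"dy": 0,"dz": 0,"spin": 0},
    {"dx": 48,"dy": 0,"dz": 0,"spin": 0},
    {"dx": 53,"dy": 0,"dz": 0,"spin": 0},
    {"dx": 58,"dy": 0,"dz": 0,"spin": 0},
    {"dx": 63,"dy": 0,"dz": 0,"spin": 0},
    {"dx": 68,"dy": 0,"dz": 0,"spin": 0},
  ],
  newtons=100,
)

```text
time: 8.4
eef_pos: [0.5841, -0.2673, 0.1234]
eef_rot: [-180.0, 0.3, 162.8]
force: [4.0, -2.2, 5.6]
width: 0.0129
```

```bash
python3 - <<'E'
from h import *
s=status.read_state();print(s['time'],s['eef_pos'],s['eef_rot'],s['width'],s['force'],s['moment'])
a=snap('wrist','wF')
cv2.imwrite('pics/wF2.png',cv2.resize(a,(800,600),interpolation=cv2.INTER_CUBIC))
E
```

```text
8.4 [ 0.58410387 -0.2672578   0.12338586] [-179.96687017    0.25808597  162.79431574] 0.012886020865906693 [ 3.95884171 -2.18723219  5.55176711] [-0.20054669 -0.56289079 -0.04526257]
```

View pics/wF2.png

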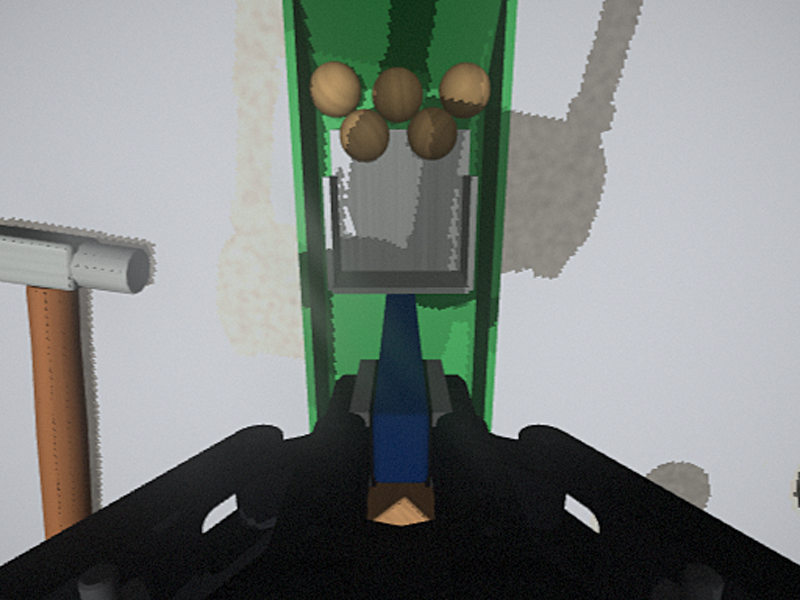

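send_rows(
  steps=[
    {"dx": 5,"dy": 0,"dz": 0,"spin": 0},
    {"dx": 10,"dy": 0,"dz": 0,"spin": 0},
    {"dx": 14,"dy": 0,"dz": 0,"spin": 0},
    {"dx": 17,"dy": 0,"dz": 0,"spin": 0},
    {"dx": 19,"dy": 0,"dz": 0,"spin": 0},
    {"dx": 21,"dy": 0,"dz": 0,"spin": 0},
    {"dx": 21,"dy": 0,"dz": 0,"spin": 0},
  ],
)

```text
time: 9.15
eef_pos: [0.5653, -0.2614, 0.1239]
eef_rot: [-180.0, 0.4, 162.8]
force: [5.3, -2.0, 4.7]
width: 0.0127
```

```bash
python3 - <<'E'
from h import *
s=status.read_state();print(s['time'],s['eef_pos'],s['eef_rot'],s['width'],s['force'],s['moment'])
a=snap('wrist','wG')
cv2.imwrite('pics/wG2.png',cv2.resize(a,(800,600),interpolation=cv2.INTER_CUBIC))
E
```

```text
9.15 [ 0.56527395 -0.26142776  0.12393926] [-179.96009453    0.42099034  162.78621931] 0.012724854457804512 [ 5.2646906  -2.04596627  4.7262831 ] [-0.29379978 -1.19365994 -0.04038386]
```

View pics/wG2.png

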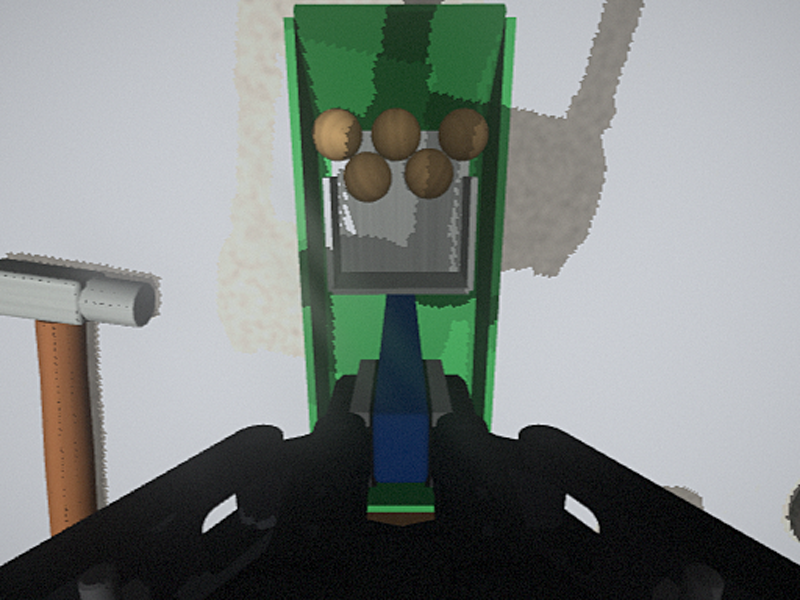

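send_rows(
  steps=[
    {"dx": 0,"dy": 0,"dz": -4,"spin": 0},
    {"dx": 7,"dy": 0,"dz": -12,"spin": 0},
    {"dx": 17,"dy": 0,"dz": -22,"spin": 0},
    {"dx": 26,"dy": 0,"dz": -31,"spin": 0},
    {"dx": 26,"dy": 0,"dz": -31,"spin": 0},
  ],
)

```text
time: 9.7
eef_pos: [0.5369, -0.2523, 0.154]
eef_rot: [180.0, -0.0, 162.8]
force: [2.4, -1.2, 4.3]
width: 0.0128
```

```bash
python3 - <<'E'
from h import *
s=status.read_state();print(s['time'],s['eef_pos'],s['eef_rot'],s['width'],s['force'],s['moment'])
a=snap('wrist','wH')
cv2.imwrite('pics/wH2.png',cv2.resize(a,(800,600),interpolation=cv2.INTER_CUBIC))
E
```

```text
9.7 [ 0.53693305 -0.25231242  0.15403622] [ 1.79999905e+02 -1.26456197e-02  1.62797142e+02] 0.01281634432063579 [ 2.42621202 -1.1874106   4.26470738] [ 0.05175424 -0.06866953 -0.00048516]
```

View pics/wH2.png

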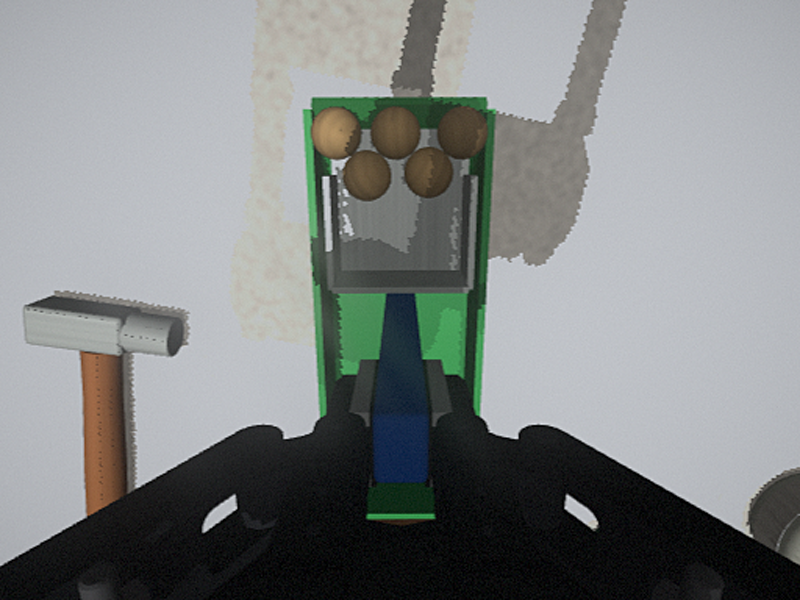

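send_rows(
  steps=[
    {"dx": -8,"dy": 0,"dz": 0,"spin": 0},
    {"dx": -12,"dy": 0,"dz": 0,"spin": 0},
    {"dx": -12,"dy": 0,"dz": 0,"spin": 0},
  ],
)

```text
time: 10.05
eef_pos: [0.5489, -0.2559, 0.1511]
eef_rot: [180.0, -0.2, 162.8]
force: [-0.0, 0.6, -1.7]
width: 0.013
```

```bash
python3 - <<'E'
from h import *
s=status.read_state();print(s['time'],s['eef_pos'],s['eef_rot'],s['width'],s['force'],s['moment'])
a=snap('wrist','wI')
cv2.imwrite('pics/wI2.png',cv2.resize(a,(800,600),interpolation=cv2.INTER_CUBIC))
E
```

```text
10.05 [ 0.54891274 -0.25593953  0.15112006] [ 1.79973224e+02 -1.77864584e-01  1.62815327e+02] 0.012955087813975726 [-0.01086339  0.5975171  -1.73404711] [ 0.03454676 -0.14311847  0.03426686]
```

View pics/wI2.png

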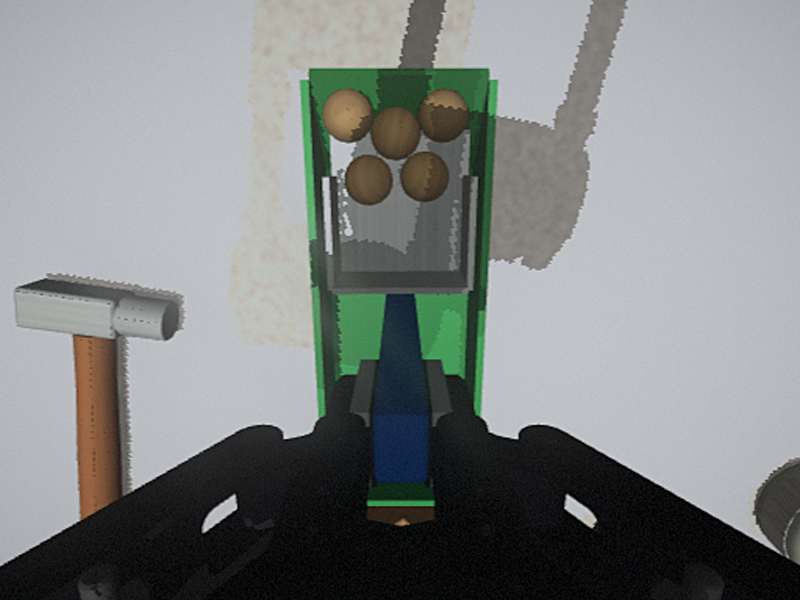

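send_rows(
  steps=[
    {"dx": -4,"dy": 0,"dz": 0,"spin": 0},
    {"dx": -8,"dy": 0,"dz": 0,"spin": 0},
    {"dx": -10,"dy": 0,"dz": 0,"spin": 0},
    {"dx": -10,"dy": 0,"dz": 0,"spin": 0},
  ],
)

```text
time: 10.5
eef_pos: [0.5594, -0.2594, 0.1528]
eef_rot: [-180.0, 0.0, 162.8]
force: [-0.3, -0.3, -1.4]
width: 0.0128
```

```bash
python3 - <<'E'
from h import *
s=status.read_state();print(s['time'],s['eef_pos'],s['eef_rot'],s['width'],s['force'],s['moment'])
a=snap('wrist','wJ')
cv2.imwrite('pics/wJ2.png',cv2.resize(a,(800,600),interpolation=cv2.INTER_CUBIC))
E
```

```text
10.5 [ 0.55936347 -0.25935898  0.1527996 ] [-1.79999878e+02  1.37948176e-02  1.62804126e+02] 0.012835903495099846 [-0.32158625 -0.31990836 -1.42108877] [-0.02533488 -0.09162905 -0.01994084]
```

View pics/wJ2.png

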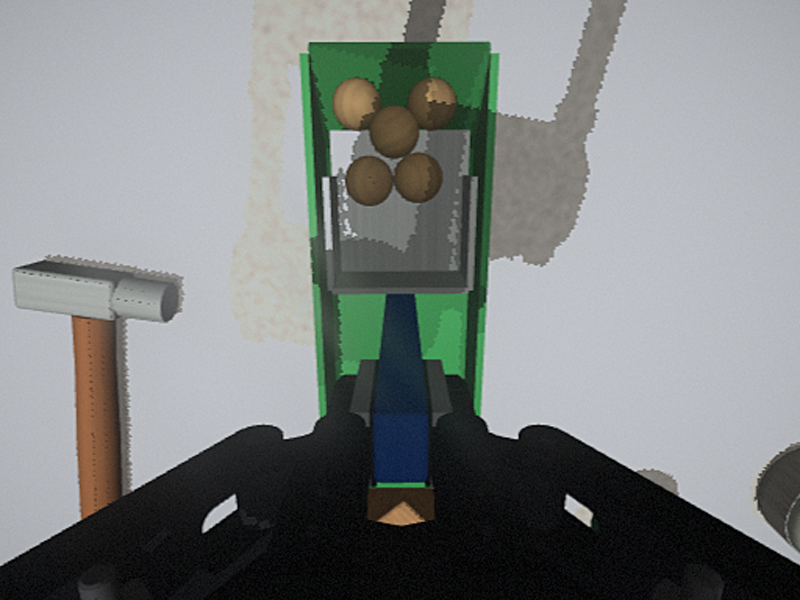

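send_rows(
  steps=[
    {"dx": 0,"dy": 0,"dz": -6,"spin": 0},
    {"dx": 0,"dy": 0,"dz": -14,"spin": 0},
    {"dx": 0,"dy": 0,"dz": -22,"spin": 0},
    {"dx": 0,"dy": 0,"dz": -26,"spin": 0},
    {"dx": 0,"dy": 0,"dz": -26,"spin": 0},
  ],
)

```text
time: 11.05
eef_pos: [0.5597, -0.2596, 0.1804]
eef_rot: [-180.0, 0.1, 162.8]
force: [-0.1, 0.3, -1.4]
width: 0.0128
```

```bash
python3 - <<'E'
from h import *
s=status.read_state();print(s['time'],s['eef_pos'],s['eef_rot'],s['width'],s['force'],s['moment'])
a=snap('wrist','wK')
cv2.imwrite('pics/wK2.png',cv2.resize(a,(800,600),interpolation=cv2.INTER_CUBIC))
E
```

```text
11.05 [ 0.55968113 -0.25961269  0.18043756] [-1.79973670e+02  1.47592446e-01  1.62800054e+02] 0.012807002594436522 [-0.12501339  0.26604044 -1.43261361] [-0.00816244 -0.08242169 -0.03396136]
```

View pics/wK2.png

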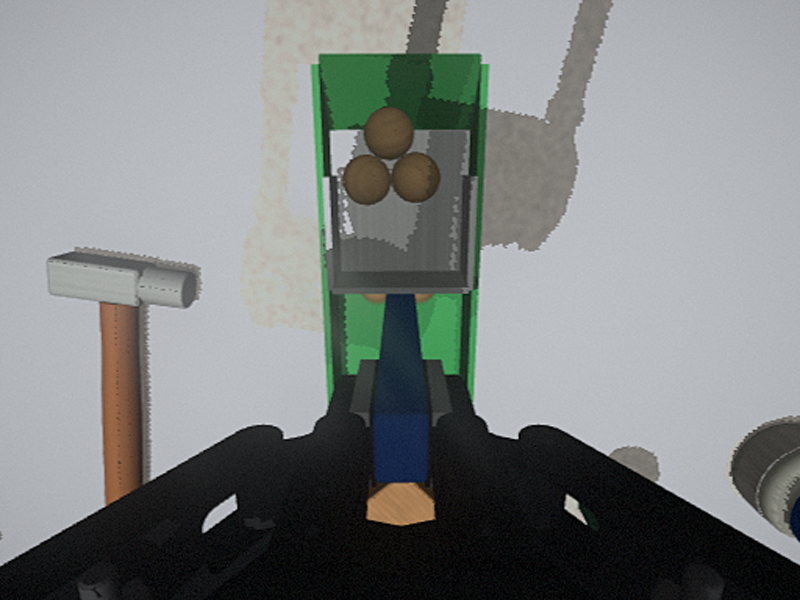

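send_rows(
  steps=[
    {"dx": 8,"dy": 0,"dz": 0,"spin": 0},
    {"dx": 22,"dy": 0,"dz": 0,"spin": 0},
    {"dx": 30,"dy": 0,"dz": 0,"spin": 0},
  ],
)

```text
time: 11.4
eef_pos: [0.5282, -0.2495, 0.178]
eef_rot: [180.0, -0.1, 162.8]
force: [0.5, -0.1, -2.0]
width: 0.0125
```

```bash
python3 - <<'E'
from h import *
s=status.read_state();print(s['time'],s['eef_pos'],s['eef_rot'],s['width'],s['force'],s['moment'])
a=snap('wrist','wL')
cv2.imwrite('pics/wL2.png',cv2.resize(a,(800,600),interpolation=cv2.INTER_CUBIC))
E
```

```text
11.4 [ 0.52818598 -0.24952088  0.1779586 ] [ 1.79979958e+02 -1.38401672e-01  1.62801738e+02] 0.012510675417331333 [ 0.47301216 -0.09878202 -2.02894991] [ 0.07394956 -0.06772704  0.03297603]
```

View pics/wL2.png

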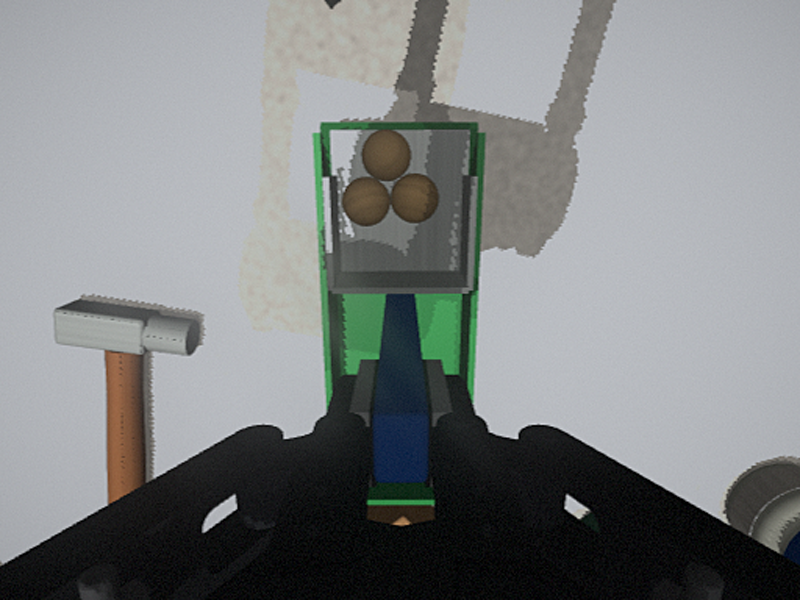

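send_rows(
  steps=[
    {"dx": 4,"dy": 0,"dz": 3,"spin": 0},
    {"dx": 10,"dy": 0,"dz": 8,"spin": 0},
    {"dx": 14,"dy": 0,"dz": 13,"spin": 0},
    {"dx": 14,"dy": 0,"dz": 15.5,"spin": 0},
    {"dx": 10,"dy": 0,"dz": 18.5,"spin": 0},
    {"dx": 5.5,"dy": 0,"dz": 21.5,"spin": 0},
    {"dx": 1.5,"dy": 0,"dz": 24.5,"spin": 0},
    {"dx": 1.5,"dy": 0,"dz": 24.5,"spin": 0},
  ],
  newtons=20,
)

```text
time: 12.25
eef_pos: [0.5298, -0.2507, 0.1557]
eef_rot: [-179.9, 0.1, 162.8]
force: [-0.9, -0.7, 7.2]
width: 0.0126
```

```bash
python3 - <<'E'
from h import *
s=status.read_state();print(s['time'],s['eef_pos'],s['eef_rot'],s['width'],s['force'],s['moment'])
a=snap('wrist','wM')
cv2.imwrite('pics/wM2.png',cv2.resize(a,(800,600),interpolation=cv2.INTER_CUBIC))
E
```

```text
12.25 [ 0.52978185 -0.25065871  0.15574736] [-1.79944687e+02  7.35861831e-02  1.62831522e+02] 0.012621623259094017 [-0.92539942 -0.7228222   7.1828874 ] [ 0.12139427  0.81278212 -0.00330717]
```

View pics/wM2.png

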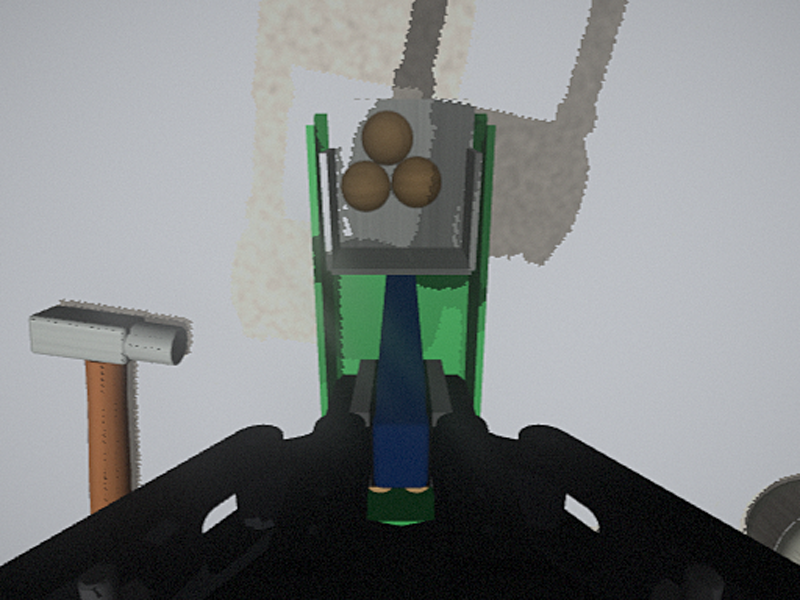

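send_rows(
  steps=[
    {"dx": -4,"dy": 0,"dz": 3,"spin": 0},
    {"dx": -8,"dy": 0,"dz": 6,"spin": 0},
    {"dx": -8,"dy": 0,"dz": 6,"spin": 0},
    {"dx": -8,"dy": 0,"dz": 6,"spin": 0},
  ],
  newtons=20,
)

```text
time: 12.7
eef_pos: [0.5379, -0.253, 0.15]
eef_rot: [-180.0, 0.2, 162.8]
force: [1.1, -0.3, 5.8]
width: 0.0131
```

```bash
python3 - <<'E'
from h import *
s=status.read_state();print(s['time'],s['eef_pos'],s['eef_rot'],s['width'],s['force'],s['moment'])
a=snap('wrist','wN')
cv2.imwrite('pics/wN2.png',cv2.resize(a,(800,600),interpolation=cv2.INTER_CUBIC))
E
```

```text
12.7 [ 0.53786608 -0.25296014  0.14998114] [-1.79967990e+02  1.53874259e-01  1.62802858e+02] 0.013131754173502088 [ 1.08157824 -0.30400719  5.84339211] [ 0.16082573  0.47231917 -0.09005737]
```

View pics/wN2.png

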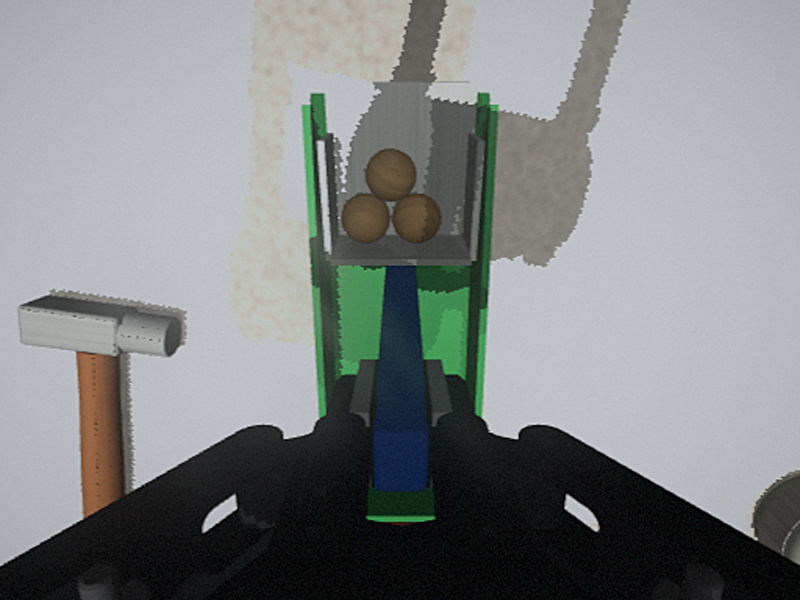

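send_rows(
  steps=[
    {"dx": 0,"dy": 0,"dz": 0,"spin": 0},
    {"dx": 0,"dy": 0,"dz": -3,"spin": 0},
    {"dx": 0,"dy": 0,"dz": -10,"spin": 0},
    {"dx": 0,"dy": 0,"dz": -25,"spin": 0},
    {"dx": 0,"dy": 0,"dz": -45,"spin": 0},
    {"dx": 0,"dy": 0,"dz": -65,"spin": 0},
    {"dx": 0,"dy": 0,"dz": -85,"spin": 0},
    {"dx": 0,"dy": 0,"dz": -100,"spin": 0},
    {"dx": 0,"dy": 0,"dz": -110,"spin": 0},
    {"dx": 0,"dy": 0,"dz": -114,"spin": 0},
    {"dx": 0,"dy": 0,"dz": -115,"spin": 0},
  ],
  newtons=100,
)

```text
time: 13.85
eef_pos: [0.5365, -0.2523, 0.2635]
eef_rot: [-180.0, 0.0, 162.8]
force: [0.2, -1.3, -0.7]
width: 0.0126
```

```bash
python3 - <<'E'
from h import *
s=status.read_state();print(s['time'],s['eef_pos'],s['eef_rot'],s['width'],s['force'],s['moment'])
a=snap('wrist','wO');snap('scene','sO')
cv2.imwrite('pics/wO2.png',cv2.resize(a,(800,600),interpolation=cv2.INTER_CUBIC))
T=cam('top');S=cam('scene');WA=cam('wrist',np.load('stA.npy',allow_pickle=True).item())
f=1.5625
print('rim WA',onz(WA,720/f,286.5/f,.12))
for n,C,fn in(('top',T,'top0'),('scene',S,'scene0')):
    im=cv2.imread(f'pics/{fn}.png');h=cv2.cvtColor(im,cv2.COLOR_BGR2HSV)
    m=cv2.inRange(h,(0,140,50),(8,255,255))|cv2.inRange(h,(172,140,50),(180,255,255))
    for c in cv2.findContours(m,0,2)[0]:
        x,y,w,hh=cv2.boundingRect(c)
        if cv2.contourArea(c)>150: print(n,x,y,w,hh,onz(C,x+w/2,y+hh/2,.12))
# compute rim projections check
for c in ((.567,.167),(.57,.168)):
    P=[(c[0]+.046*np.cos(t),c[1]+.046*np.sin(t),.12) for t in np.arange(0,6.28,.1)]
    q=np.array([proj(T,p) for p in P]);print(c,q.min(0),q.max(0)); q=np.array([proj(S,p) for p in P]);print(q.min(0),q.max(0)); q=np.array([proj(WA,p) for p in P])*f;print(q.min(0),q.max(0))
E
```

```text
13.85 [ 0.53648682 -0.25227652  0.26349458] [-1.79996780e+02  1.12866294e-02  1.62803064e+02] 0.01260943479991721 [ 0.22228276 -1.34353974 -0.7399515 ] [ 0.03412732 -0.06570382 -0.0548273 ]
rim WA [0.56956719 0.16766059 0.12      ]
top 200 179 22 23 [0.56281517 0.1663093  0.12      ]
top 355 97 34 47 [ 0.87197996 -0.48755975  0.12      ]
top 190 97 10 29 [0.89195702 0.24527327 0.12      ]
top 171 97 10 29 [0.88990313 0.32332711 0.12      ]
top 151 96 11 29 [0.892129   0.40356182 0.12      ]
scene 191 327 94 57 [ 0.88527141 -0.48955441  0.12      ]
scene 358 190 36 27 [0.91683963 0.21186295 0.12      ]
scene 369 178 35 34 [0.92671687 0.26972369 0.12      ]
scene 380 166 33 34 [0.92789698 0.34509339 0.12      ]
scene 270 163 25 31 [0.59668395 0.1300608  0.12      ]
scene 429 46 22 25 [0.71660467 1.27371871 0.12      ]
scene 170 23 23 37 [-0.40765088  0.68492837  0.12      ]
scene 316 8 29 44 [0.14230001 1.23502452 0.12      ]
(0.567, 0.167) [199.29045544 178.15405407] [222.41986752 200.88083118]
[268.71160193 161.42503289] [294.33838573 178.23445956]
[669.78717089 234.49386495] [770.40794268 330.39483437]
(0.57, 0.168) [199.07275127 177.41496344] [222.19486605 200.12675335]
[269.55248946 161.5957809 ] [295.19210059 178.41948572]
[670.3485871  237.80259196] [770.78344873 333.33803756]
```

View pics/wO2.png

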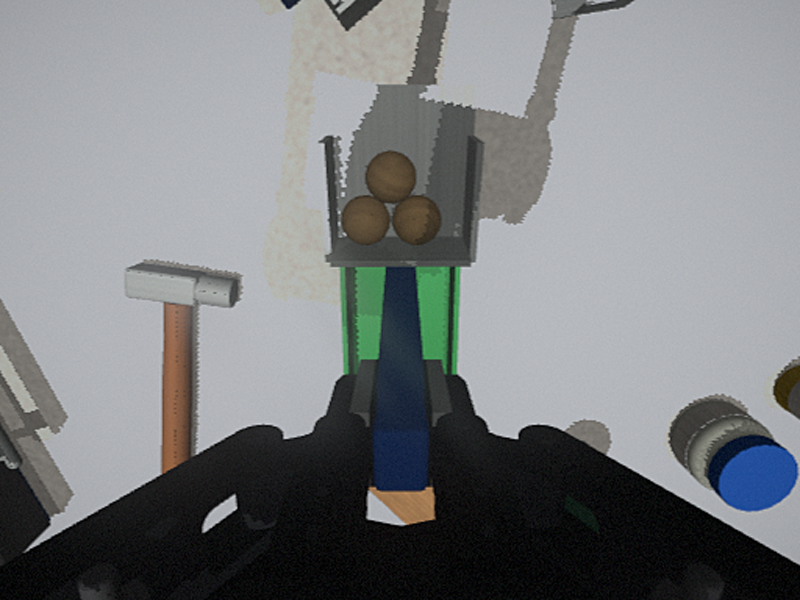

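View pics/sO.png

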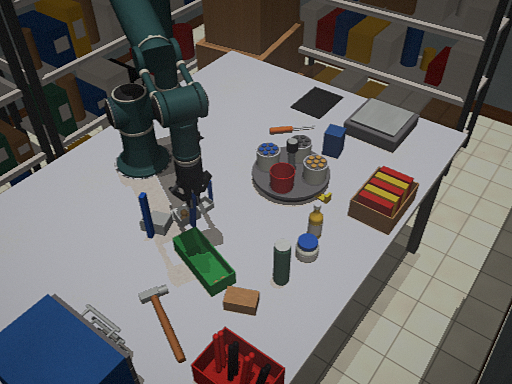

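send_rows(
  steps=[
    {"dx": 0,"dy": 4,"dz": 0,"spin": 0},
    {"dx": 0,"dy": 12,"dz": 0,"spin": -1},
    {"dx": -1,"dy": 24,"dz": 0,"spin": -2},
    {"dx": -1,"dy": 40,"dz": 1,"spin": -3},
    {"dx": -2,"dy": 61,"dz": 1,"spin": -4},
    {"dx": -2,"dy": 87,"dz": 1,"spin": -5},
    {"dx": -3,"dy": 118,"dz": 1,"spin": -6},
    {"dx": -4,"dy": 151,"dz": 1,"spin": -7},
    {"dx": -5,"dy": 185,"dz": 2,"spin": -8},
    {"dx": -6,"dy": 219,"dz": 2,"spin": -9},
    {"dx": -7,"dy": 253,"dz": 2,"spin": -10},
    {"dx": -8,"dy": 287,"dz": 2,"spin": -11},
    {"dx": -9,"dy": 321,"dz": 3,"spin": -12},
    {"dx": -10,"dy": 355,"dz": 3,"spin": -13},
    {"dx": -11,"dy": 388,"dz": 3,"spin": -14},
    {"dx": -12,"dy": 420,"dz": 3,"spin": -15},
    {"dx": -13,"dy": 448,"dz": 4,"spin": -16},
    {"dx": -14,"dy": 472,"dz": 4,"spin": -17},
    {"dx": -15,"dy": 492,"dz": 4,"spin": -17},
    {"dx": -15,"dy": 509,"dz": 4,"spin": -17},
  ],
)

```text
time: 15.95
eef_pos: [0.7012, 0.2319, 0.2589]
eef_rot: [-180.0, -0.0, 179.9]
force: [0.1, -0.4, -1.1]
width: 0.0127
```

send_rows(
  steps=[
    {"dx": -3,"dy": 11,"dz": 0,"spin": 0},
    {"dx": -6,"dy": 19,"dz": 0,"spin": 0},
    {"dx": -9,"dy": 25,"dz": 0,"spin": 0},
    {"dx": -9,"dy": 29,"dz": 0,"spin": 0},
    {"dx": -9,"dy": 30,"dz": 0,"spin": 0},
  ],
)

```text
time: 16.45
eef_pos: [0.7105, 0.2593, 0.2593]
eef_rot: [-180.0, -0.0, 179.8]
force: [0.2, -0.5, -1.7]
width: 0.0127
```

```bash
python3 - <<'E'
from h import *
s=status.read_state();print(s['time'],s['eef_pos'],s['eef_rot'],s['width'],s['force'],s['moment']);np.save('stP.npy',s,allow_pickle=True)
a=snap('wrist','wP')
cv2.imwrite('pics/wP2.png',cv2.resize(a,(800,600),interpolation=cv2.INTER_CUBIC))
E
```

```text
16.45 [0.71045983 0.25934436 0.25932995] [-1.79997109e+02 -6.93517313e-03  1.79778530e+02] 0.012749231986478513 [ 0.16303687 -0.51739286 -1.65401192] [-0.01761953 -0.0975115   0.04583033]
```

View pics/wP2.png

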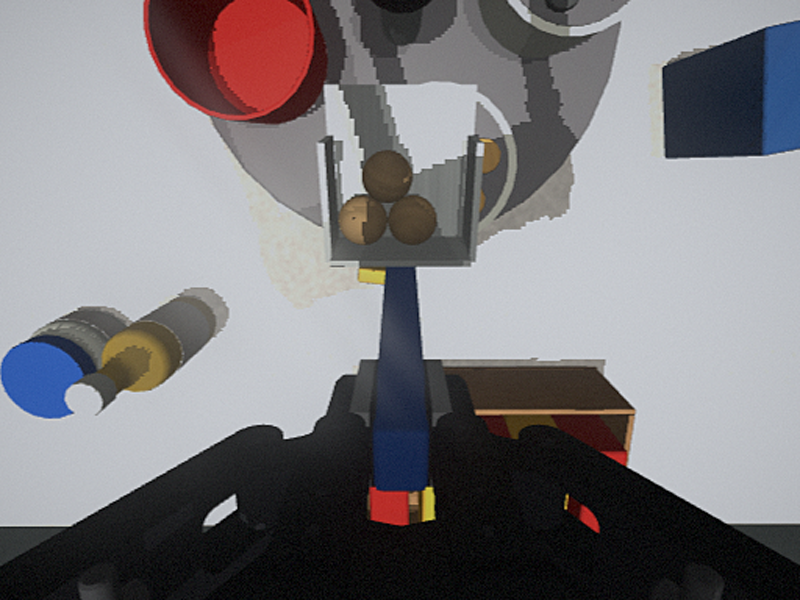

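send_rows(
  steps=[
    {"dx": 3,"dy": 0,"dz": 0,"spin": 0},
    {"dx": 9,"dy": 0,"dz": 0,"spin": 0},
    {"dx": 16,"dy": 0,"dz": 0,"spin": 0},
    {"dx": 23,"dy": 0,"dz": 0,"spin": 0},
    {"dx": 29,"dy": 0,"dz": 0,"spin": 0},
    {"dx": 34,"dy": 0,"dz": 0,"spin": 0},
    {"dx": 38,"dy": 0,"dz": 0,"spin": 0},
    {"dx": 41,"dy": 0,"dz": 0,"spin": 0},
    {"dx": 44,"dy": 0,"dz": 0,"spin": 0},
    {"dx": 46,"dy": 0,"dz": 0,"spin": 0},
    {"dx": 46,"dy": 0,"dz": 0,"spin": 0},
  ],
  newtons=20,
)

```text
time: 17.6
eef_pos: [0.6687, 0.2599, 0.2621]
eef_rot: [179.9, 0.7, 179.8]
force: [9.5, 0.8, 0.1]
width: 0.0131
```

```bash
python3 - <<'E'
from h import *
s=status.read_state();print(s['time'],s['eef_pos'],s['eef_rot'],s['width'],s['force'],s['moment']);np.save('stQ.npy',s,allow_pickle=True)
a=snap('wrist','wQ')
cv2.imwrite('pics/wQ2.png',cv2.resize(a,(800,600),interpolation=cv2.INTER_CUBIC))
W=cam('wrist',np.load('stP.npy',allow_pickle=True).item());f=1.5625
for c in ((.568,.167),(.565,.167),(.568,.170)):
    P=[(c[0]+.046*np.cos(t),c[1]+.046*np.sin(t),.12) for t in np.arange(0,6.28,.1)]
    q=np.array([proj(W,p) for p in P])*f;print(c,q.min(0),q.max(0))
E
```

```text
17.6 [0.66869336 0.25993503 0.26213937] [179.88822199   0.68578303 179.78938546] 0.013076212873341564 [9.46150151 0.75728579 0.11771033] [ 0.07373469 -2.33880095  0.01632926]
(0.568, 0.167) [140.10491241 -79.15507058] [312.87443505 114.68239738]
(0.565, 0.167) [139.21139596 -86.18269637] [312.5636914  108.95521934]
(0.568, 0.17) [145.73008769 -79.18483796] [318.45720168 114.66085797]
```

View pics/wQ2.png

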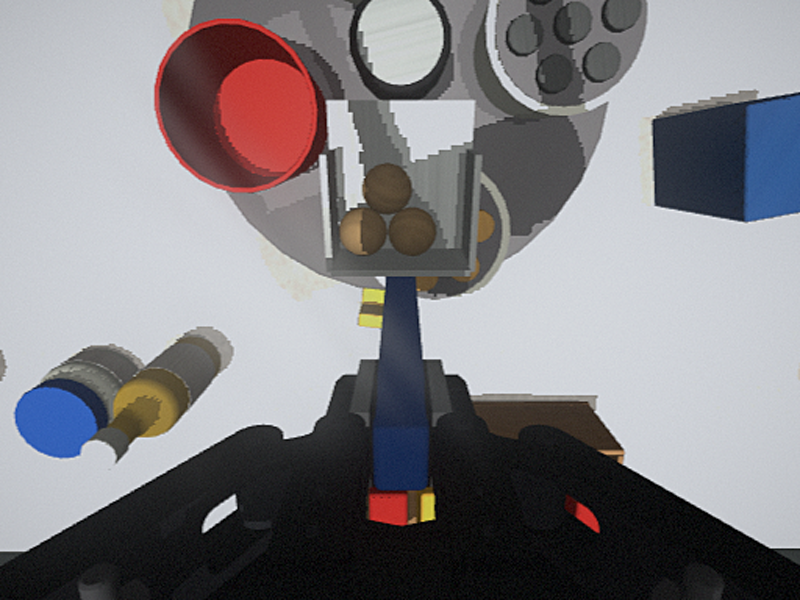

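send_rows(
  steps=[
    {"dx": 2,"dy": 0,"dz": 0,"spin": 0},
    {"dx": 4,"dy": 0,"dz": 0,"spin": 0},
    {"dx": 6,"dy": 0,"dz": 0,"spin": 0},
    {"dx": 7,"dy": 0,"dz": 0,"spin": 0},
    {"dx": 7,"dy": 0,"dz": 0,"spin": 0},
  ],
  newtons=20,
)

```text
time: 18.15
eef_pos: [0.6626, 0.2599, 0.2626]
eef_rot: [179.9, 0.8, 179.8]
force: [10.8, 0.2, 0.1]
width: 0.0129
```

```bash
python3 - <<'E'
from h import *
W=cam('wrist',np.load('stQ.npy',allow_pickle=True).item());f=1.5625
s=status.read_state();print(s['time'],s['eef_pos'],s['eef_rot'],s['width'],s['force'],s['moment']);np.save('stR.npy',s,allow_pickle=True)
a=snap('wrist','wR')
cv2.imwrite('pics/wR2.png',cv2.resize(a,(800,600),interpolation=cv2.INTER_CUBIC))
im=cv2.imread('pics/wQ.png');h=cv2.cvtColor(im,cv2.COLOR_BGR2HSV)
m=cv2.inRange(h,(0,130,40),(8,255,255))|cv2.inRange(h,(172,130,40),(180,255,255))
c=max(cv2.findContours(m,0,2)[0],key=cv2.contourArea);print(cv2.boundingRect(c),cv2.fitEllipse(c))
print('rim',onz(W,*cv2.fitEllipse(c)[0],.12),'knob',onz(W,403/f,40/f,.185))
for c in ((.568,.167),(.566,.167),(.568,.170)):
    P=[(c[0]+.046*np.cos(t),c[1]+.046*np.sin(t),.12) for t in np.arange(0,6.28,.1)]
    q=np.array([proj(W,p) for p in P]);print(c,q.min(0),q.max(0))
E
```

```text
18.15 [0.66262072 0.25991468 0.26263725] [179.87666893   0.8070174  179.78647905] 0.012902596662283753 [10.81586811  0.1938808   0.05104953] [ 0.02481345 -2.7061316   0.0339676 ]
(99, 12, 110, 111) ((152.46932983398438, 67.4857177734375), (101.22787475585938, 116.01579284667969), 137.82286071777344)
rim [0.56898081 0.16936253 0.12      ] knob [0.55046506 0.26168644 0.185     ]
(0.568, 0.167) [96.70728138  6.80901959] [202.10968587 120.08081354]
(0.566, 0.167) [96.34572449  4.07662526] [201.9832242  117.85022764]
(0.568, 0.17) [100.14141938   6.79556263] [205.51328192 120.06924973]
```

View pics/wR2.png

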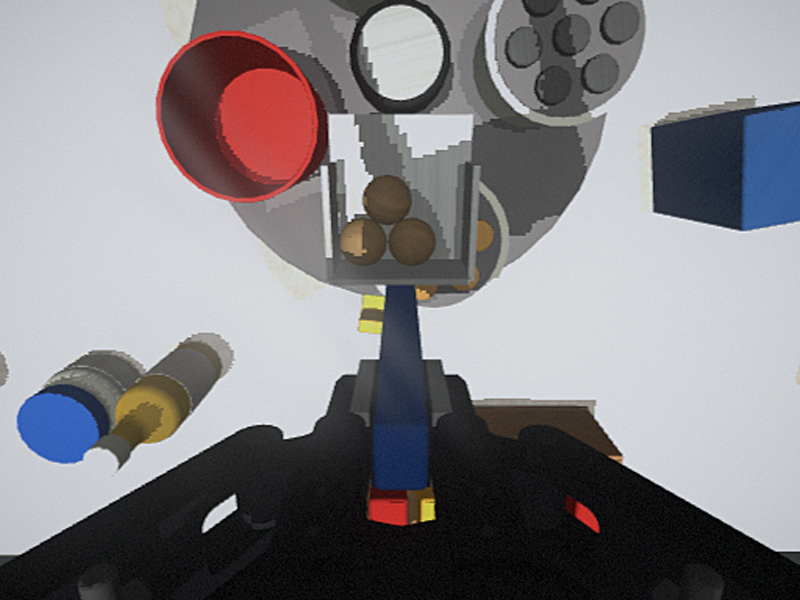

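send_rows(
  steps=[
    {"dx": 0,"dy": 0,"dz": 0,"spin": 0},
    {"dx": -1.5,"dy": 0,"dz": 0,"spin": 0},
    {"dx": -5,"dy": -2,"dz": 0,"spin": 0},
    {"dx": -11,"dy": -6,"dz": 0,"spin": 0},
    {"dx": -19,"dy": -13,"dz": 0,"spin": 0},
    {"dx": -29,"dy": -22,"dz": 0,"spin": 0},
    {"dx": -41,"dy": -32,"dz": 1,"spin": 0},
    {"dx": -54,"dy": -43,"dz": 3,"spin": 0},
    {"dx": -68,"dy": -54,"dz": 6,"spin": 0},
    {"dx": -82,"dy": -64,"dz": 10,"spin": 0},
    {"dx": -95,"dy": -73,"dz": 15,"spin": 0},
    {"dx": -106,"dy": -81,"dz": 19,"spin": 0},
    {"dx": -115,"dy": -86,"dz": 23,"spin": 0},
    {"dx": -122,"dy": -89,"dz": 26,"spin": 0},
    {"dx": -127,"dy": -90,"dz": 27,"spin": 0},
    {"dx": -130,"dy": -90,"dz": 28,"spin": 0},
    {"dx": -132,"dy": -90,"dz": 28,"spin": 0},
  ],
  newtons=110,
)

```text
time: 19.9
eef_pos: [0.7891, 0.1698, 0.2314]
eef_rot: [180.0, -0.0, 179.8]
force: [0.2, -0.1, -0.9]
width: 0.0129
```

```bash
python3 - <<'E'
from h import *
s=status.read_state();print(s['time'],s['eef_pos'],s['eef_rot'],s['width'],s['force'],s['moment']);np.save('stS.npy',s,allow_pickle=True)
a=snap('wrist','wS')
cv2.imwrite('pics/wS2.png',cv2.resize(a,(800,600),interpolation=cv2.INTER_CUBIC))
W=cam('wrist',np.load('stR.npy',allow_pickle=True).item());f=1.5625
W2=cam('wrist',s)
for c in ((.568,.167),(.571,.169)):
    P=[(c[0]+.046*np.cos(t),c[1]+.046*np.sin(t),.12) for t in np.arange(0,6.28,.1)]
    for w in (W,W2): q=f*np.array([proj(w,p) for p in P]);print(c,q.min(0),q.max(0))
E
```

```text
19.9 [0.78914758 0.16978169 0.23135589] [ 1.79987276e+02 -3.11752436e-03  1.79833109e+02] 0.012860355110732982 [ 0.21264963 -0.08612327 -0.9233502 ] [ 0.03792745 -0.04521651  0.01917314]
(0.568, 0.167) [152.96084918  22.9737377 ] [316.44120214 197.56386629]
(0.568, 0.167) [ 285.47657755 -346.28706519] [499.30225038 -76.33893186]
(0.571, 0.169) [157.33663956  29.24035131] [320.24153535 202.68215443]
(0.571, 0.169) [ 290.62258658 -336.35639967] [503.54650589 -68.62988832]
```

View pics/wS2.png

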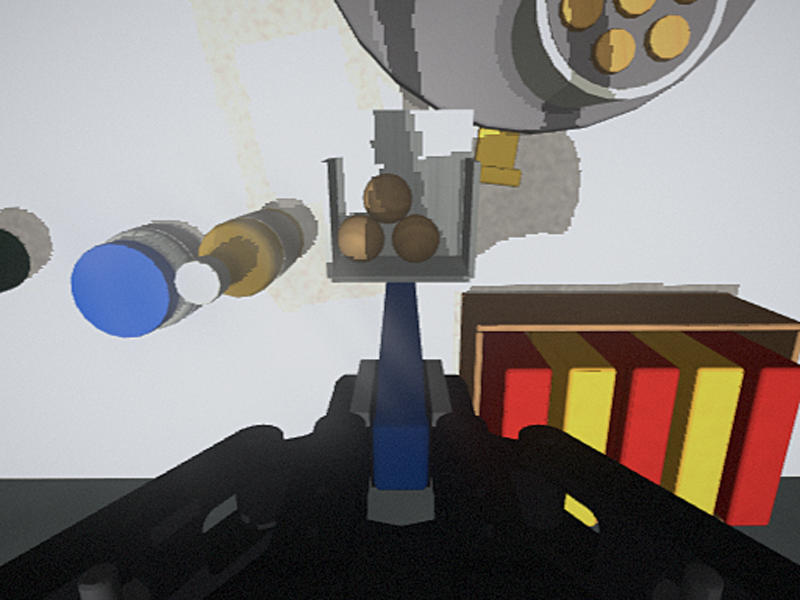

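send_rows(
  steps=[
    {"dx": 11,"dy": 0,"dz": 0,"spin": 0},
    {"dx": 31,"dy": 0,"dz": 0,"spin": 0},
    {"dx": 61,"dy": 0,"dz": 0,"spin": 0},
    {"dx": 106,"dy": 0,"dz": 0,"spin": 0},
    {"dx": 106,"dy": 0,"dz": 0,"spin": 0},
    {"dx": 106,"dy": 0,"dz": 0,"spin": 0},
    {"dx": 106,"dy": 0,"dz": 0,"spin": 0},
    {"dx": 106,"dy": 0,"dz": 0,"spin": 0},
    {"dx": 106,"dy": 0,"dz": 0,"spin": 0},
  ],
)

```text
time: 20.85
eef_pos: [0.6845, 0.1697, 0.232]
eef_rot: [180.0, 0.1, 179.8]
force: [-0.5, -0.2, -1.6]
width: 0.0125
```

```bash
python3 - <<'E'
from h import *
s=status.read_state();print(s['time'],s['eef_pos'],s['eef_rot'],s['width'],s['force'],s['moment']);np.save('stT.npy',s,allow_pickle=True)
a=snap('wrist','wT')
cv2.imwrite('pics/wT2.png',cv2.resize(a,(800,600),interpolation=cv2.INTER_CUBIC))
E
```

```text
20.85 [0.68449391 0.16971643 0.23195927] [1.79981849e+02 9.19323360e-02 1.79790198e+02] 0.01247537473706043 [-0.49445978 -0.24068222 -1.62819641] [-0.00930214 -0.04380955 -0.00670791]
```

View pics/wT2.png

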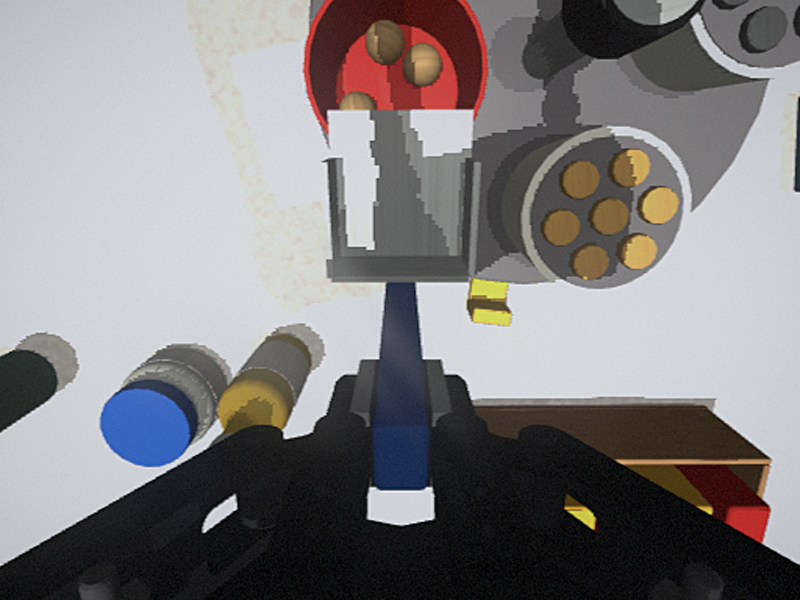

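send_rows(
  steps=[
    {"dx": 0,"dy": 0,"dz": -10,"spin": 0},
    {"dx": -5,"dy": 0,"dz": -25,"spin": 0},
    {"dx": -10,"dy": -10,"dz": -35,"spin": 0},
    {"dx": -10,"dy": -30,"dz": -40,"spin": 0},
    {"dx": -5,"dy": -55,"dz": -40,"spin": 0},
    {"dx": 10,"dy": -80,"dz": -40,"spin": 0},
    {"dx": 30,"dy": -105,"dz": -40,"spin": 0},
    {"dx": 50,"dy": -130,"dz": -40,"spin": 0},
    {"dx": 75,"dy": -155,"dz": -35,"spin": 0},
    {"dx": 100,"dy": -180,"dz": -20,"spin": 0},
    {"dx": 120,"dy": -195,"dz": 0,"spin": 0},
    {"dx": 130,"dy": -202,"dz": 25,"spin": 0},
    {"dx": 134,"dy": -202,"dz": 55,"spin": 0},
    {"dx": 134,"dy": -202,"dz": 85,"spin": 0},
    {"dx": 134,"dy": -202,"dz": 105,"spin": 0},
    {"dx": 134,"dy": -202,"dz": 115,"spin": 0},
    {"dx": 134,"dy": -202,"dz": 118,"spin": 0},
    {"dx": 134,"dy": -202,"dz": 118,"spin": 0},
    {"dx": 134,"dy": -202,"dz": 118,"spin": 0},
  ],
)

```text
time: 22.8
eef_pos: [0.5497, -0.0323, 0.1149]
eef_rot: [-180.0, 0.2, 179.8]
force: [-0.0, 0.1, -1.6]
width: 0.0126
```

```bash
python3 - <<'E'
from h import *
s=status.read_state();print(s['time'],s['eef_pos'],s['eef_rot'],s['width'],s['force'],s['moment']);np.save('stU.npy',s,allow_pickle=True)
a=snap('wrist','wU');snap('top','tU')
cv2.imwrite('pics/wU2.png',cv2.resize(a,(800,600),interpolation=cv2.INTER_CUBIC))
E
```

```text
22.8 [ 0.54966242 -0.03229606  0.11486124] [-1.79980168e+02  1.50648145e-01  1.79794953e+02] 0.012621155022748787 [-0.01565841  0.11134897 -1.58848577] [ 0.00800626 -0.02341097 -0.02424669]
```

View pics/wU2.png

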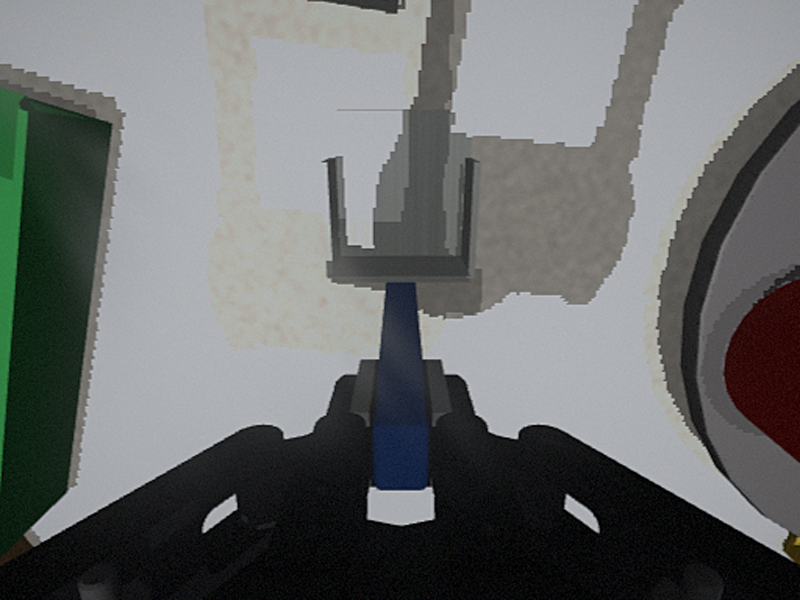

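View pics/tU.png

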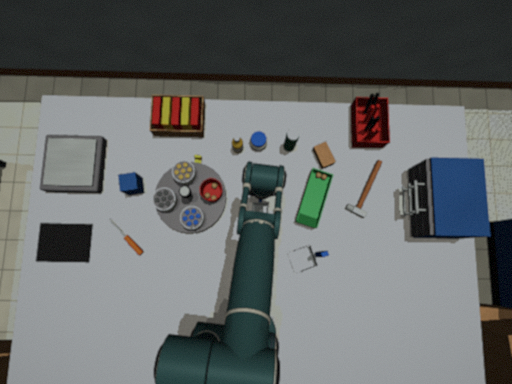

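send_rows(
  steps=[
    {"dx": 0,"dy": 0,"dz": 3,"spin": 0},
    {"dx": 0,"dy": 0,"dz": 5,"spin": 0},
    {"dx": 0,"dy": 0,"dz": 7,"spin": 0},
    {"dx": 0,"dy": 0,"dz": 7,"spin": 0},
  ],
  newtons=20,
)

```text
time: 23.3
eef_pos: [0.549, -0.0319, 0.1077]
eef_rot: [-180.0, 0.1, 179.8]
force: [-0.9, -0.1, 5.6]
width: 0.0126
```

Contact with the counter (5.6 N). I'll release and let it settle.

send_rows(
  steps=[
    {"dx": 0,"dy": 0,"dz": -1,"spin": 0},
    {"dx": 0,"dy": 0,"dz": -1,"spin": 0},
    {"dx": 0,"dy": 0,"dz": -1,"spin": 0},
    {"dx": 0,"dy": 0,"dz": -1,"spin": 0},
    {"dx": 0,"dy": 0,"dz": -1,"spin": 0},
    {"dx": 0,"dy": 0,"dz": -1,"spin": 0},
  ],
  claw=0,
)

```text
time: 23.9
eef_pos: [0.5483, -0.0319, 0.1071]
eef_rot: [180.0, -0.0, 179.8]
force: [0.1, -0.3, -0.5]
width: 0.0855
```

```bash
python3 - <<'E'
from h import *
s=status.read_state();print(s['time'],s['eef_pos'],s['eef_rot'],s['width'],s['force'],s['moment'])
a=snap('wrist','wV')
cv2.imwrite('pics/wV2.png',cv2.resize(a,(800,600),interpolation=cv2.INTER_CUBIC))
E
```

```text
23.9 [ 0.5483405  -0.0319416   0.10713709] [ 1.79999759e+02 -1.17274192e-02  1.79802423e+02] 0.08550051125707905 [ 0.10185186 -0.32280287 -0.494904  ] [ 0.00678032 -0.03557201 -0.06792529]
```

View pics/wV2.png

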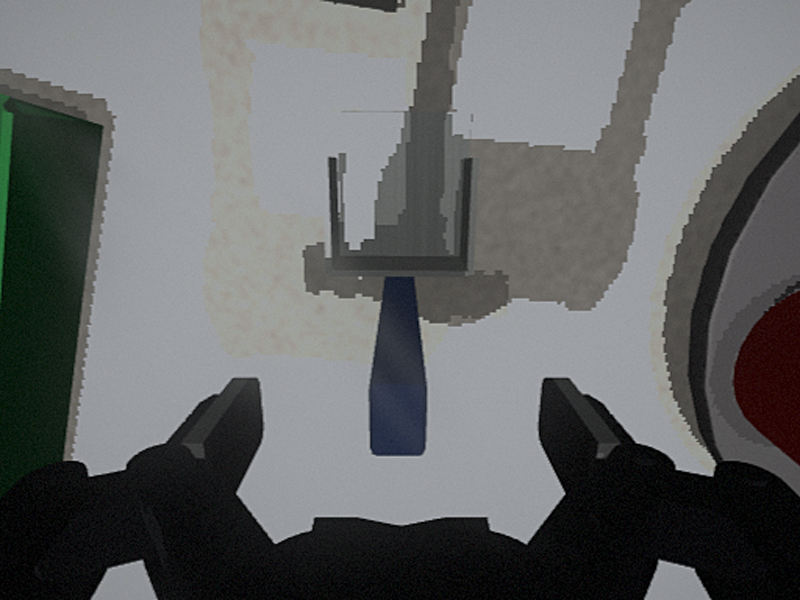

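```bash
python3 - <<'E'
import cv2
a=cv2.imread('pics/wT.png')[165:215,285:345];cv2.imwrite('pics/c6.png',cv2.resize(a,None,fx=10,fy=10,interpolation=cv2.INTER_CUBIC))
a=cv2.imread('pics/wQ.png')[165:225,210:270];cv2.imwrite('pics/c7.png',cv2.resize(a,None,fx=9,fy=9,interpolation=cv2.INTER_CUBIC))
E
```

```text
(no output)
```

View pics/c6.png

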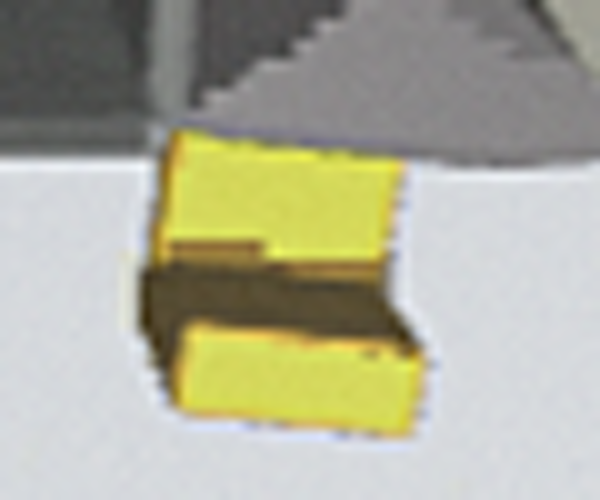

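send_rows(
  steps=[
    {"dx": 0,"dy": 0,"dz": -15,"spin": 0},
    {"dx": 0,"dy": 0,"dz": -45,"spin": 0},
    {"dx": 0,"dy": 0,"dz": -90,"spin": 0},
    {"dx": 0,"dy": 0,"dz": -130,"spin": 0},
    {"dx": 0,"dy": 0,"dz": -160,"spin": 0},
    {"dx": 0,"dy": 30,"dz": -190,"spin": 7},
    {"dx": 0,"dy": 60,"dz": -215,"spin": 15},
    {"dx": 0,"dy": 95,"dz": -235,"spin": 23},
    {"dx": 0,"dy": 130,"dz": -250,"spin": 31},
    {"dx": 0,"dy": 165,"dz": -250,"spin": 39},
    {"dx": 0,"dy": 200,"dz": -250,"spin": 47},
    {"dx": 0,"dy": 235,"dz": -250,"spin": 55},
    {"dx": 0,"dy": 265,"dz": -250,"spin": 63},
    {"dx": 0,"dy": 285,"dz": -250,"spin": 71},
    {"dx": 0,"dy": 292,"dz": -250,"spin": 79},
    {"dx": 0,"dy": 292,"dz": -250,"spin": 87},
    {"dx": 0,"dy": 292,"dz": -250,"spin": 90},
    {"dx": 0,"dy": 292,"dz": -250,"spin": 90},
  ],
)

```text
time: 25.75
eef_pos: [0.5493, 0.2602, 0.3585]
eef_rot: [179.9, -0.0, 89.8]
force: [0.9, -1.0, -0.5]
width: 0.0855
```

```bash
python3 - <<'E'
from h import *
s=status.read_state();print(s['time'],s['eef_pos'],s['eef_rot'],s['qpos']);np.save('stX.npy',s,allow_pickle=True)
a=snap('wrist','wX');snap('scene','sX');snap('top','tX')
cv2.imwrite('pics/wX2.png',cv2.resize(a,(800,600),interpolation=cv2.INTER_CUBIC))
E
```

```text
25.75 [0.54931197 0.26024057 0.35848522] [ 1.79944265e+02 -2.06895935e-02  8.98229237e+01] [ 2.30035041e+01  4.87607030e+00  9.06341556e+01 -2.93372639e-03
  8.44303942e+01  2.31808737e+01]
```

View pics/wX2.png

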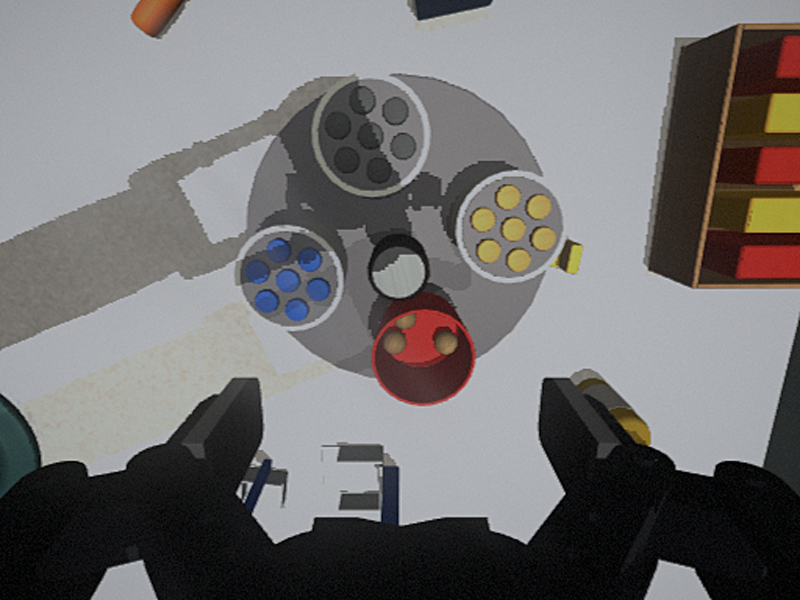

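View pics/sX.png

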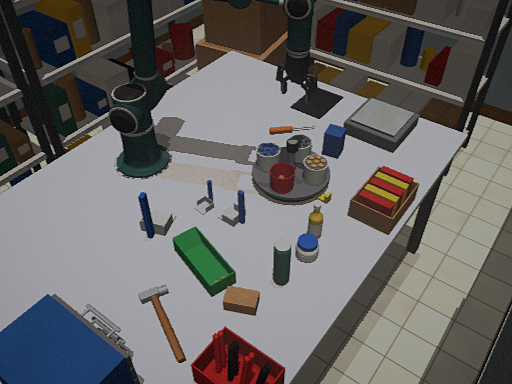

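```bash
python3 - <<'E'
from h import *
W=cam('wrist',np.load('stT.npy',allow_pickle=True).item());X=cam('wrist',np.load('stX.npy',allow_pickle=True).item());f=1.5625
tab=onz(W,315,203,.035);print('tab T',tab)
print('knob X',onz(X,399/f,270/f,.185))
im=cv2.imread('pics/wX.png');h=cv2.cvtColor(im,cv2.COLOR_BGR2HSV)
y=cv2.inRange(h,(22,150,100),(32,255,255));
for c in cv2.findContours(y,0,2)[0]:
    if cv2.contourArea(c)>40: print('y',cv2.boundingRect(c))
print('tab X',onz(X,573/f,258/f,.035))
for c in ((.571,.169),(.571,.167)):
    P=[(c[0]+.046*np.cos(t),c[1]+.046*np.sin(t),.12) for t in np.arange(0,6.28,.1)]
    q=f*np.array([proj(X,p) for p in P]);print(c,q.min(0),q.max(0))
# white pot rims centres in X
B=onz(X,290/f,277/f,.117);O=onz(X,510/f,226/f,.117);G=onz(X,371/f,136/f,.117);R=onz(X,423.5/f,357/f,.12)
for n,p in zip('BOGR',(B,O,G,R)): print(n,p)
c=(B+O+G+R)/4;print('axis',c)
ax=c[:2]
v=(R-G)[:2];w=(O-B)[:2]
print('pot ang',np.degrees(np.arctan2(v[1],v[0])),np.degrees(np.arctan2(w[1],w[0]))-90)
for t in (tab,onz(X,573/f,258/f,.035)):
    d=t[:2]-ax;print('tab ang',np.degrees(np.arctan2(d[1],d[0])),np.linalg.norm(d))
cv2.imwrite('pics/c8.png',cv2.resize(im[40:270,140:390],None,fx=3,fy=2.6,interpolation=cv2.INTER_CUBIC))
t=cv2.imread('pics/tX.png')[160:235,290:340];cv2.imwrite('pics/c9.png',cv2.resize(t,None,fx=6,fy=6))
E
```

```text
tab T [0.72630417 0.24170043 0.035     ]
knob X [0.55045483 0.26111371 0.185     ]
y (396, 268, 20, 17)
y (478, 127, 34, 22)
y (491, 60, 21, 24)
tab X [0.72607065 0.23976956 0.035     ]
(0.571, 0.169) [370.47767973 306.43311021] [475.19813344 403.56501554]
(0.571, 0.167) [370.52442381 308.67822028] [475.10285805 405.54669818]
B [0.45851993 0.2403298  0.117     ]
O [0.64114241 0.28252382 0.117     ]
G [0.52899065 0.3523155  0.117     ]
R [0.57158575 0.16852694 0.12      ]
axis [0.55005969 0.26092401 0.11775   ]
pot ang -76.95142071191152 -76.99037848805152
tab ang -6.224835812805022 0.17728977341385033
tab ang -6.853407173419691 0.17727766451297716
```

View pics/c8.png

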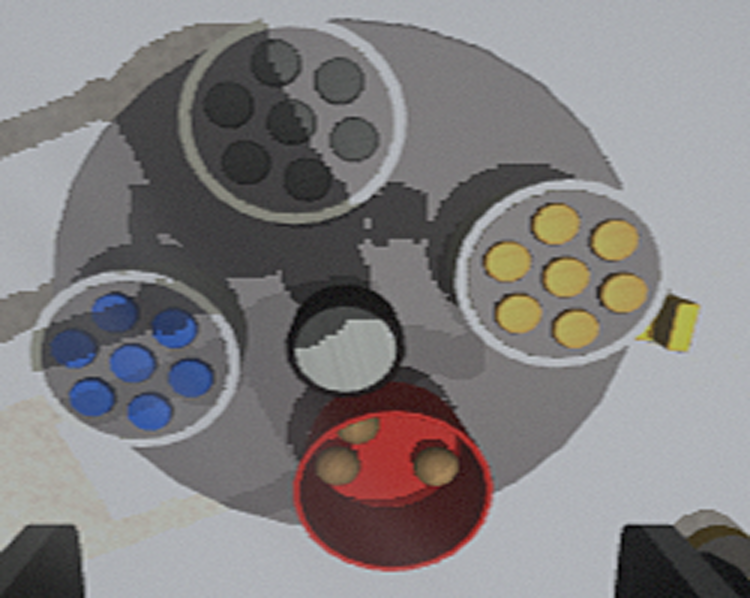

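View pics/c9.png

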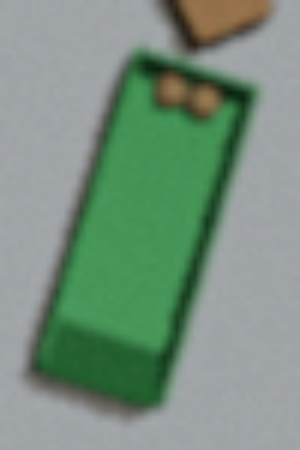

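send_rows(
  steps=[
    {"dx": 1,"dy": 1,"dz": 25,"spin": 0},
    {"dx": 1,"dy": 1,"dz": 65,"spin": 0},
    {"dx": 1,"dy": 1,"dz": 110,"spin": 0},
    {"dx": 1,"dy": 1,"dz": 150,"spin": 0},
    {"dx": 1,"dy": 1,"dz": 180,"spin": 0},
    {"dx": 1,"dy": 1,"dz": 200,"spin": 0},
    {"dx": 1,"dy": 1,"dz": 210,"spin": 0},
    {"dx": 1,"dy": 1,"dz": 211,"spin": 0},
    {"dx": 1,"dy": 1,"dz": 211,"spin": 0},
  ],
)

```text
time: 26.8
eef_pos: [0.5511, 0.2613, 0.1474]
eef_rot: [179.9, -0.0, 89.8]
force: [0.2, -0.3, -0.0]
width: 0.0854
```

send_rows(
  steps=[
    {"dx": 0,"dy": 0,"dz": 0,"spin": 0},
    {"dx": 0,"dy": 0,"dz": 0,"spin": 0},
    {"dx": 0,"dy": 0,"dz": 0,"spin": 0},
    {"dx": 0,"dy": 0,"dz": 0,"spin": 0},
    {"dx": 0,"dy": 0,"dz": 0,"spin": 0},
    {"dx": 0,"dy": 0,"dz": 0,"spin": 0},
  ],
  claw=1,
  newtons=60,
)

```text
time: 27.4
eef_pos: [0.5479, 0.2614, 0.148]
eef_rot: [-179.7, -0.0, 89.8]
force: [-10.6, -0.8, 10.8]
width: 0.0432
```

```bash
python3 - <<'E'
from h import *
s=status.read_state();print(s['time'],s['eef_pos'],s['eef_rot'],s['width'],s['force'],s['moment'])
a=snap('wrist','wY');cv2.imwrite('pics/wY2.png',cv2.resize(a,(800,600)))
E
```

```text
27.4 [0.54788235 0.26139289 0.14798174] [-1.79727348e+02 -1.02999673e-02  8.97910294e+01] 0.04318550456208668 [-10.62221102  -0.77492272  10.80802824] [-0.05140515  1.60904397 -0.0979021 ]
```

View pics/wY2.png

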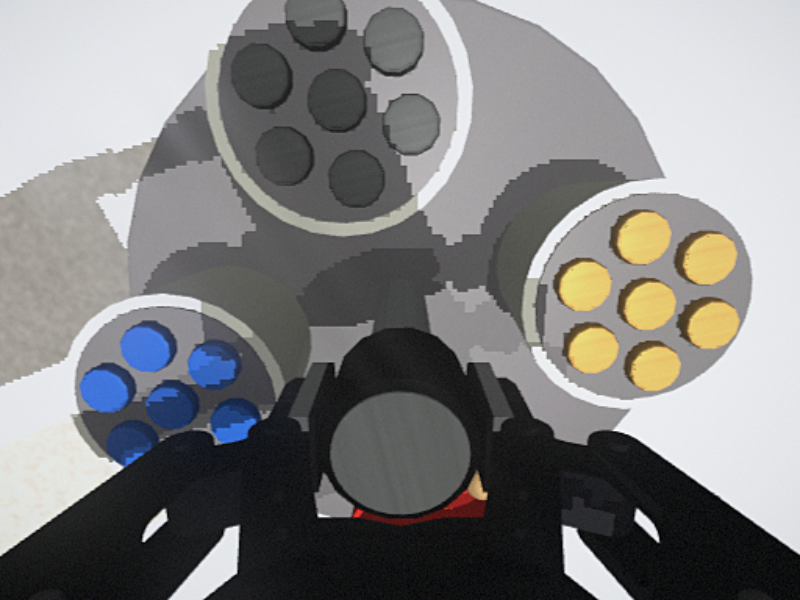

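send_rows(
  steps=[
    {"dx": 0,"dy": -2,"dz": 0,"spin": 0},
    {"dx": 0,"dy": -3,"dz": 1,"spin": -1},
    {"dx": 0,"dy": -3,"dz": 1,"spin": -4},
    {"dx": 0,"dy": -3,"dz": 1,"spin": -8},
    {"dx": 0,"dy": -3,"dz": 1,"spin": -13},
    {"dx": 0,"dy": -3,"dz": 1,"spin": -18},
    {"dx": 0,"dy": -3,"dz": 1,"spin": -23},
    {"dx": 0,"dy": -3,"dz": 1,"spin": -28},
    {"dx": 0,"dy": -3,"dz": 1,"spin": -33},
    {"dx": 0,"dy": -3,"dz": 1,"spin": -38},
    {"dx": 0,"dy": -3,"dz": 1,"spin": -43},
    {"dx": 0,"dy": -3,"dz": 1,"spin": -48},
    {"dx": 0,"dy": -3,"dz": 1,"spin": -53},
    {"dx": 0,"dy": -3,"dz": 1,"spin": -58},
    {"dx": 0,"dy": -3,"dz": 1,"spin": -62},
    {"dx": 0,"dy": -3,"dz": 1,"spin": -66},
    {"dx": 0,"dy": -3,"dz": 1,"spin": -69},
    {"dx": 0,"dy": -3,"dz": 1,"spin": -70.5},
    {"dx": 0,"dy": -3,"dz": 1,"spin": -70.5},
    {"dx": 0,"dy": -3,"dz": 1,"spin": -70.5},
  ],
)

```text
time: 29.45
eef_pos: [0.5469, 0.2606, 0.148]
eef_rot: [-179.9, -0.0, 160.4]
force: [-6.8, -2.9, 11.7]
width: 0.0427
```

```bash
python3 - <<'E'
from h import *
s=status.read_state();print(s['time'],s['eef_pos'],s['eef_rot'],s['width'],s['force'],s['moment'],s['qpos']);np.save('stZ.npy',s,allow_pickle=True)
a=snap('wrist','wZ');cv2.imwrite('pics/wZ2.png',cv2.resize(a,(800,600)))
a=snap('scene','sZ');cv2.imwrite('pics/sZ2.png',cv2.resize(a[120:270,120:350],None,fx=3.4,fy=3.4,interpolation=cv2.INTER_CUBIC)); snap('top','tZ')
E
```

```text
29.45 [0.54688098 0.26061776 0.14799415] [-1.79923891e+02 -1.10024203e-02  1.60356784e+02] 0.04271407809018877 [-6.80154887 -2.87272717 11.71188262] [-1.06660783  1.26453665  0.07681689] [ 2.31524085e+01  1.14482240e+01  1.05508893e+02 -5.42400149e-02
  6.31026735e+01 -4.71798198e+01]
```

View pics/wZ2.png

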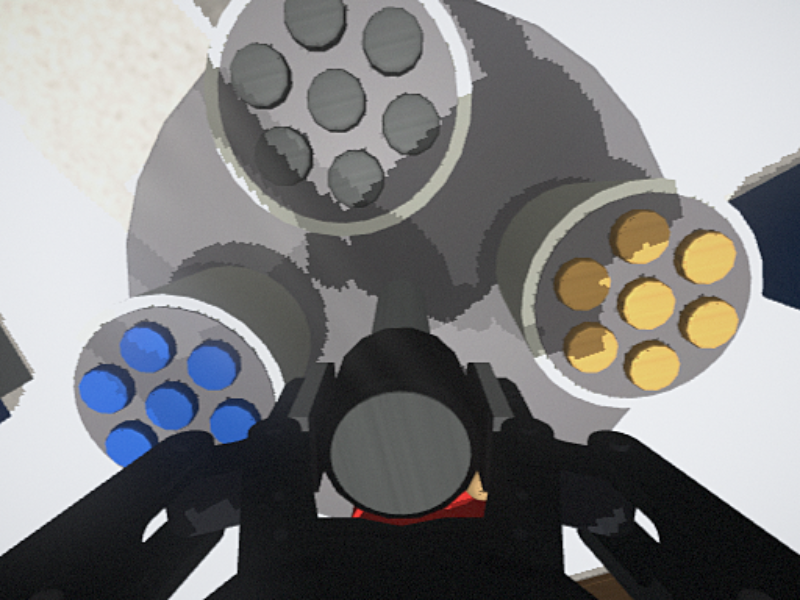

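View pics/sZ2.png

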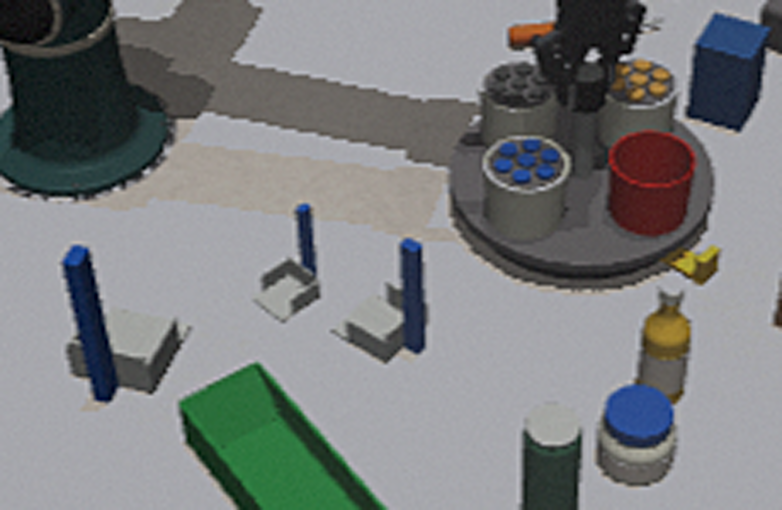

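View pics/tZ.png

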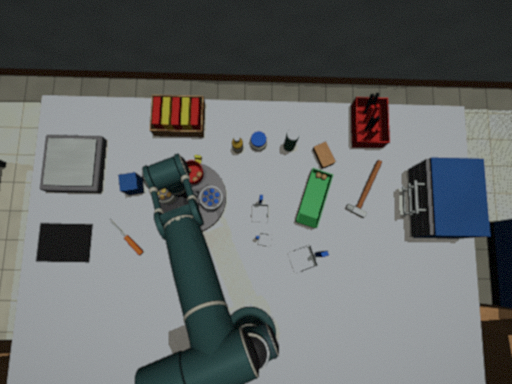

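```bash
python3 - <<'E'
from h import *
Z=cam('wrist',np.load('stZ.npy',allow_pickle=True).item());f=1.5625
G=onz(Z,338/f,102/f,.117);O=onz(Z,648/f,300/f,.117);B=onz(Z,172/f,403/f,.117)
ax=(O+B)[:2]/2;print(G,O,B,ax)
v=ax-G[:2];w=(O-B)[:2];print(np.degrees(np.arctan2(v[1],v[0])),np.degrees(np.arctan2(w[1],w[0]))-90)
S=cam('scene');im=cv2.imread('pics/sZ.png');h=cv2.cvtColor(im,cv2.COLOR_BGR2HSV)
m=cv2.inRange(h,(0,140,50),(8,255,255))|cv2.inRange(h,(172,140,50),(180,255,255))
for c in cv2.findContours(m[:,:340],0,2)[0]:
    if cv2.contourArea(c)>200: print(cv2.boundingRect(c))
for a in (-6.5,0,-13):
    c=(.5495+.095*np.cos(np.radians(a)),.2605+.095*np.sin(np.radians(a)))
    q=np.array([proj(S,(c[0]+.046*np.cos(t),c[1]+.046*np.sin(t),.12)) for t in np.arange(0,6.28,.1)]);print(a,c,q.min(0),q.max(0))
s=status.read_state();print(s['time'],s['dq'],s['force'],s['moment'],s['width'])
E
```

```text
[0.45523348 0.27121112 0.117     ] [0.56127604 0.35761132 0.117     ] [0.5393433  0.16383579 0.117     ] [0.55030967 0.26072355]
-6.294673343725352 -6.457614135636263
(191, 327, 94, 57)
(299, 158, 25, 31)
(170, 23, 23, 37)
(316, 8, 24, 44)
-6.5 (np.float64(0.6438893262892758), np.float64(0.24974569469204888)) [299.25714428 157.72263023] [324.8074741  174.27034912]
0 (np.float64(0.6445), np.float64(0.2605)) [301.0154642  156.28734297] [326.49082653 172.72462223]
-13 (np.float64(0.6420651561545974), np.float64(0.23912964983733284)) [297.22648559 159.02258552] [322.84168488 175.67024385]
29.6 [-0.1141715  -0.08498552  0.01471872  0.06486267  0.02877562  0.03868992] [-6.34783783 -2.14630251 11.23022472] [-0.99169007  1.26123169  0.04084259] 0.04265774530403451
```

send_rows(
  steps=[
    {"dx": 0,"dy": 0,"dz": 0,"spin": 0},
    {"dx": 0,"dy": 0,"dz": 0,"spin": 0},
    {"dx": 0,"dy": 0,"dz": 0,"spin": 0},
    {"dx": 0,"dy": 0,"dz": 0,"spin": 0},
    {"dx": 0,"dy": 0,"dz": 0,"spin": 0},
  ],
)

```text
time: 30.1
eef_pos: [0.5469, 0.2606, 0.148]
eef_rot: [-179.9, -0.0, 160.4]
force: [-6.6, -2.2, 11.7]
width: 0.0428
```

```bash
python3 - <<'E'
from plant import status, bot
s=status.read_state();print(s['time'],s['dq'].round(2),s['width'],s['force'],s['eef_rot'])
print(bot.job_done())
E
```

```text
30.1 [-0.02  0.04 -0.01 -0.01 -0.06 -0.01] 0.04279656330911106 [-6.63676148 -2.24610985 11.74632391] [-1.79924198e+02 -1.08471949e-02  1.60353852e+02]
the job is handed in; nothing more can be done
None
```

I handed the job in at 30.1 s; no verdict is reported.

- **Scooping:** I used the middle-sized scoop. Five balls came onto its tongue at the ramp; I let two drop back into the tray and carried three.
- **Tipping:** The tool can only turn about its vertical axis, so I could not tip the scoop directly. I tilted it lip-up in a light grip against the tray's end wall to carry the balls. I then brought it nearly level with the lip against the knob and stopped it sharply over the pot, so the balls rolled in.
- **Standing the scoop:** I stood it on the counter close to where it started and let go.
- **Turntable:** I gripped the knob and turned it about 70.5° counter-clockwise.

**Last checks:**
- **Balls:** Three were seen in the red pot before the turn, and the last wrist view shows part of one still there. The other two lie in the tray, and I saw none on the counter.
- **Scoop:** It stands upright and untouched in the last scene picture.
- **Red pot:** It sits at about -6.4° and the yellow tab at about -6.5°; the scene picture agrees.
- **Grip:** The jaws hold the knob at a set 60 N and the arm is still. A steady load of about 7 N sideways and 12 N vertical remained at the wrist, because the grip is 2–3 mm off the turning axis.
- **Bystanders:** None had visibly moved.

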